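# Pack the brass fittings in their stock case and put it away

### The arm

A 6-joint arm with a two-finger parallel gripper is mounted at the origin on the work surface. World frame = base frame: x ahead of the robot, y to its left, z up, the work surface at z = 0. Lengths are in mm, angles in rad, forces in N, time in s.
With the tool pointing down it reaches from about 350 to 975 mm from the base axis. Payload 7.1 kg.
Tool frame: the origin (TCP) lies midway between the tips of the shut fingers; the grasp point (between the pads) lies 19 mm behind it (robot.tcp_to_grasp is the z of the grasp point in the tool frame, in mm); z points along the fingers, y is the line along which they close (so a half turn about z gives the same grasp; the last joint's range is limited). The gripper opens to 88 mm and grips with 3 to 60 N. Pads are 20 mm wide; open, the fingers measure 115 mm over their backs; the gripper's body (75 mm by 178 mm) begins 61 mm behind the grasp point.
Start: joints at [1.293, 0.423, 1.63, -0, 1.089, -0.019], TCP at [159.919, 604.178, 222.675] pointing down, gripper open.
Joint ranges: [-3, 3], [-0.9, 2.11], [0.09, 2.58], [-1.31, 4.45], [0.11, 2.69], [-2.54, 2.54]. Speed limits (rad/s): [2.39, 2.39, 3.01, 3.14, 3.14, 3.14].

### API

Orientations are given as a rotation vector (axis times angle).
In Python, from bench import robot, vision gives the robot as it stands. The module is installed in compiled form; this text tells all that it offers.
- The arm moves only by the shell command python3 -m creep 'ROWS'. ROWS is a JSON object of lists of equal length, an entry for each row: "hand": the opening, from -1 (shut) to 1 (fully open); "xyz": the shift along the tool's x, y, z in units of 10 cm (1.0 is 10 cm), a list of three; "rotation": the turn, a rotation vector about the tool's x, y, z in units of 90 degrees (1.0 is 90 degrees), a list of three. A call has 1 to 12 rows; each row is the pose to reach, as a shift and turn from the pose commanded when the call began, along the tool's axes at that moment; what a row does not reach only later rows make up. A row lasts 1/10 s, in which the tool goes at most 50 mm and 8.59 degrees, less where a joint would pass 70% of its speed; a pose out of reach is approached as far as the arm can. A call with a number of a shift or a turn outside -1 to 1 is refused whole. A call with a gripper value outside its range is refused whole. The fingers move at their own pace and stop on an object; the grip force is fixed at half the most. Time passes only in rows, so rows that repeat a pose let the fingers close. It gives the time, the measured TCP pose, the force, the opening and the grip force at its end, in the units of the state.
- robot.get_state(): the state, without advancing time (a new reading comes with each control period).
- vision.capture(name): name is "scene" or "top" or "wrist"; returns a dict with "frame" (480x640x3 uint8, red, green, blue), "z_map" (480x640 float32, mm along the optical axis (not along the pixel's ray), 0 where there is no reading), "mtx" (3x3 intrinsics, pixels), "R" (3x3) and "t" (3): a world point X has camera coordinates R X + t; the wrist camera has in their place "hand_eye" (4x4, takes a point from camera to tool coordinates, whose origin is the TCP and whose axes are the flange's). Camera axes: x right, y down, z forward; pixel columns grow to the right and rows downward; lengths in mm; the calibration is good to about 2 mm. A picture is of the moment at which its call begins: read the wrist's pose just before it.
- robot.finish_job(): hands the job in; it is judged then, once.
The state is a dict: "time_s": time; "q": joint angles; "joint_vel": joint speeds; "tau": joint torques, N m; "eef_pos": TCP position; "eef_rot": TCP orientation; "contact_force": force on the tool from outside, world axes, zero at the start; "torque": the same for the moment, N m; "width": finger opening in mm; "grasp_force": force on a finger pad.
Only numpy, scipy, OpenCV 4.12 (cv2) and the standard library are available. Lean on these libraries where they do the work, as an engineer would, in place of code of your own. Each camera call takes 0.05 s, during which the arm holds its last target. There are 200 camera calls.

### The job

Put every brass fitting lying on the bench into the blue tray, then set the yellow hood squarely on the tray so that it sits down flush on the ledge all round. When the case is closed, lay it flat in the open drawer with the hood still properly on, and slide the drawer fully shut. Leave the bowl, the carton and the roll of tape where they are.

Things in the scene. Friction and masses are not known exactly. Their poses are not given: they have to be found in the camera images.
- tray: Blue lower half of the stock case, 64 mm (x) by 218 mm (y), 220 g; origin: centre of underside. Floor 4 mm; flat ledge at 16 mm; inside it a shoulder 50 by 204 mm outside up to 19 mm, then 47 by 201 mm up to the rim at 23 mm. Inside 44 mm wide (x), parted by walls 12 mm high into five compartments 44 by 38 mm, centres at y = -80, -40, 0, 40, 80 mm.
- hood: Yellow upper half (hood) of the case: upside-down box 60 (x) by 214 (y) by 33 mm high, open side down, 120 g; origin: centre of its lower rim. Walls 3 mm, inside 54 by 208 by 29 mm deep: 2 mm play round the tray's shoulder. When on, its rim rests on the ledge, origin 16 mm above the tray's, walls 2 mm in from the tray's edge; either way round. Closed case 49 mm high, lifted by the tray's sides.
- drawer (a joint): The single drawer of a low oak unit fixed on the bench (unit 300 mm deep, 320 mm wide, 100 mm high): 0 is fully shut, positive is how far it is pulled out, up to 0.213 m, where it stops. It starts pulled most of the way out, runs with a light friction of about 1 N and stays where it is left. Shut, the outer face of the drawer front is flush with the front of the unit.
- drawer_handle (a point): Middle of the drawer's bar handle (along y, 120 mm long, 10 mm thick, 62 mm above the bench); moves with the drawer; x points into the unit, z up. Drawer front: outer face at x = 35 mm, 15 mm thick, top edge 26 mm above this point. Inside of drawer: x 56 to 311 mm, y -139 to 139 mm, floor at z = -40 mm, side walls 56 mm high. The unit covers it from x = 50 mm + joint value on.
- fitting0: Brass pipe fitting, 36 mm high, 70 g, starting upright on the bench: hexagonal collar at the bottom 28 mm across flats (32 mm over corners) and 12 mm high, then a round body 24 mm in diameter up to the top, with a dark bore. Origin at the centre of its underside, z along its axis. All are alike; some may be absent.
- fitting1: Brass pipe fitting, 36 mm high, 70 g, starting upright on the bench: hexagonal collar at the bottom 28 mm across flats (32 mm over corners) and 12 mm high, then a round body 24 mm in diameter up to the top, with a dark bore. Origin at the centre of its underside, z along its axis. All are alike; some may be absent.
- fitting2: Brass pipe fitting, 36 mm high, 70 g, starting upright on the bench: hexagonal collar at the bottom 28 mm across flats (32 mm over corners) and 12 mm high, then a round body 24 mm in diameter up to the top, with a dark bore. Origin at the centre of its underside, z along its axis. All are alike; some may be absent.
- fitting3: Brass pipe fitting, 36 mm high, 70 g, starting upright on the bench: hexagonal collar at the bottom 28 mm across flats (32 mm over corners) and 12 mm high, then a round body 24 mm in diameter up to the top, with a dark bore. Origin at the centre of its underside, z along its axis. All are alike; some may be absent.
- fitting4: Brass pipe fitting, 36 mm high, 70 g, starting upright on the bench: hexagonal collar at the bottom 28 mm across flats (32 mm over corners) and 12 mm high, then a round body 24 mm in diameter up to the top, with a dark bore. Origin at the centre of its underside, z along its axis. All are alike; some may be absent.
- bowl: Bystander: white ceramic bowl, 100 mm across, 45 mm high. Origin at the centre of its underside.
- carton: Bystander: small cardboard carton with a paper band, 90 by 110 by 70 mm high. Origin at the centre of its underside.
- tape: Bystander: roll of brown packing tape lying flat, 90 mm across, 24 mm high. Origin at the centre of its underside.
Not all that is in view belongs to the job. What is shaped like the fitting2 but red or turquoise is not meant.

How it is judged:
By the outcome, as a careful person would: the job done as asked, in the order asked, and still so for the second after the job is handed in, with the robot touching nothing.
Of fitting0, fitting1, fitting2, fitting3, fitting4 only 3 to 5 are there at a start; the rules pass over those that are not, and their reading is None.
At some moment in a run one of fitting0, fitting1, fitting2, fitting3, fitting4, hood, tray may be knocked a few centimetres aside while the robot is not near it.
It also fails if it takes over 210 s, if anything falls off the work surface, if the arm or the gripper's body presses on something with over 40 N, if the wrist force passes 120 N, or if a joint passes its speed limit or range.

## Working session

There is one attempt and no reset: what is moved stays moved. The work goes in short steps, Python scripts to look and compute and a shell command to move; the robot and the scene stay as the last step left them, time stands still between calls to the robot, and variables do not carry over. Pictures are saved under pics/ and viewed, at most 14 in all, crops included, and the job is handed in when it is done.

```bash
mkdir -p pics
cat > h.py <<'E'
import numpy as np, cv2
from scipy.spatial.transform import Rotation as Ro
from bench import robot, vision
def cloud(name):
    s=robot.get_state(); c=vision.capture(name)
    z=c['z_map'].astype(float); v,u=np.mgrid[0:480,0:640]; K=c['mtx']
    P=np.stack([(u-K[0,2])/K[0,0]*z,(v-K[1,2])/K[1,1]*z,z],-1)
    if name=='wrist':
        H=c['hand_eye']; P=P@H[:3,:3].T+H[:3,3]
        P=P@Ro.from_rotvec(s['eef_rot']).as_matrix().T+s['eef_pos']
    else: P=(P-c['t'])@c['R']
    P[z==0]=np.nan
    return c['frame'],P,s
def save(f,n,s=None):
    if s: f=cv2.resize(f,None,fx=s,fy=s,interpolation=cv2.INTER_CUBIC)
    cv2.imwrite('pics/'+n+'.png',f[...,::-1])
def to(x,y,z,yaw=None,s=None):
    """shift in creep units from commanded(=measured) pose to world x,y,z; yaw = world angle of tool y axis"""
    s=s or robot.get_state(); R=Ro.from_rotvec(s['eef_rot']).as_matrix()
    d=R.T@(np.array([x,y,z])-s['eef_pos'])/100
    r=[0,0,0]
    if yaw is not None:
        zc=np.array([0,0,-1.]); yc=np.array([np.cos(yaw),np.sin(yaw),0]); 
        if yc@R[:,1]<0: yc=-yc
        T=np.stack([np.cross(yc,zc),yc,zc],1); r=Ro.from_matrix(R.T@T).as_rotvec()/(np.pi/2)
    return np.round(d,3),np.round(r,3)
E
cat > a.py <<'E'
from h import *
for n in ['top','scene']:
    f,P,s=cloud(n); save(f,n+'0'); np.save(n+'.npy',P)
print({k:np.round(v,3) for k,v in s.items()}, robot.tcp_to_grasp)
print(Ro.from_rotvec(s['eef_rot']).as_matrix().round(3))
E
python3 a.py
```

```text
{'time_s': np.float64(0.05), 'q': array([ 1.293,  0.424,  1.631, -0.   ,  1.089, -0.019]), 'joint_vel': array([ 0.001, -0.002, -0.001, -0.001,  0.001, -0.   ]), 'tau': array([ 1.0000e-03, -5.4608e+01, -2.7461e+01,  6.5000e-02,  1.9000e-02,
       -0.0000e+00]), 'eef_pos': array([159.783, 603.662, 221.928]), 'eef_rot': array([-4.050e-01, -3.115e+00,  2.000e-03]), 'contact_force': array([0.224, 0.226, 0.768]), 'torque': array([ 0.004, -0.067, -0.005]), 'grasp_force': np.float64(0.0), 'width': np.float64(88.112)} -18.700000000000003
[[-0.967  0.256 -0.   ]
 [ 0.256  0.967 -0.001]
 [ 0.    -0.001 -1.   ]]
```

View pics/top0.png

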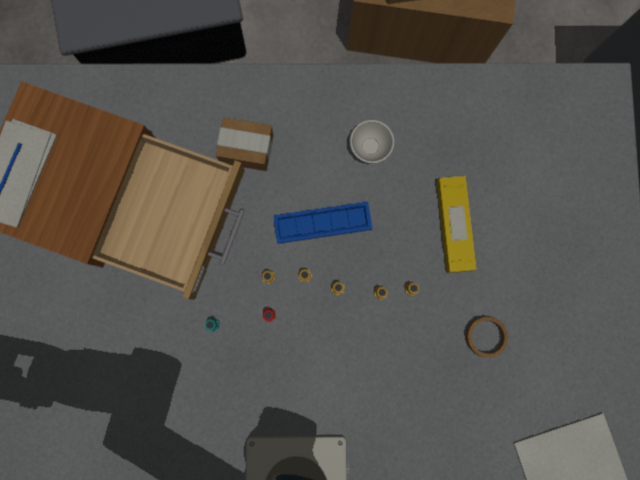

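View pics/scene0.png

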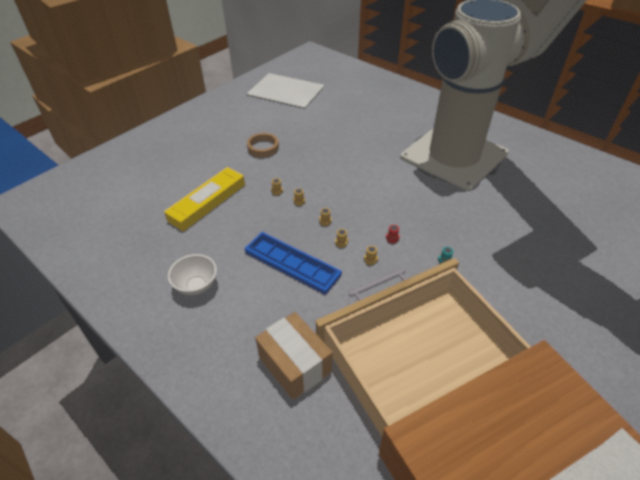

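The top view shows five brass fittings at px (268,276), (305,274), (338,287), (381,292) and (413,288). The tray is at (323,222), the hood at (458,224), and the drawer, open, at (170,210) with its handle at (230,235). The scene view agrees, and it also shows the red and turquoise decoys.

```bash
cat > loc.py <<'E'
from h import *
def blobs(f,P,lo,hi,amin,zr):
    hsv=cv2.cvtColor(f,cv2.COLOR_RGB2HSV); m=cv2.inRange(hsv,lo,hi)
    m[~((P[...,2]>zr[0])&(P[...,2]<zr[1]))]=0
    n,l,st,ce=cv2.connectedComponentsWithStats(m)
    return [(l==i,ce[i]) for i in range(1,n) if st[i,4]>amin]
def rect(P,m,z0):
    q=P[m]; q=q[q[:,2]>z0][:,:2].astype(np.float32)
    (c,wh,a)=cv2.minAreaRect(q); 
    if wh[0]<wh[1]: a+=90
    a=(a+90)%180-90
    return np.round(c,1),np.round(wh,1),round(a,2)
if __name__=='__main__':
    f,P,s=cloud('top')
    Y=((18,120,60),(32,255,255)); 
    for m,c in blobs(f,P,(12,90,40),(32,255,255),20,(8,60)):
        q=P[m]; 
        if m.sum()>1000: print('hood',rect(P,m,20),np.nanmax(q[:,2]))
        else:
            t=q[q[:,2]>26]; print('fit',c.round(),m.sum(),t[:,:2].mean(0).round(1),((t.max(0)+t.min(0))/2).round(1),np.ptp(t,axis=0).round(),q[:,2].max().round(1))
    for m,c in blobs(f,P,(105,120,40),(125,255,255),500,(-5,60)): print('tray',c.round(),rect(P,m,10),m.sum(),np.percentile(P[m][:,2],[5,50,98]).round(1))
    for n,(u,v) in dict(h1=(241,211),h2=(215,258),f1=(237,167),f2=(190,294),in1=(231,167),unit1=(146,128),unit2=(95,262)).items():
        w=P[v-2:v+3,u-2:u+3].reshape(-1,3); print(n,w[np.argmax(w[:,2])].round(1))
    for n,a in dict(bowl=(372,142),cart=(244,142),tape=(487,337),red=(269,314),tq=(211,324)).items(): print(n,P[a[1],a[0]].round(0))
E
python3 loc.py
```

```text
fit [150. 135.] 23 [778.6 326.3] [778.1 326.8  45. ] [ 9.  4. 30.] 59.8
hood (array([603.9, 299.9]), array([220.6, 279.5]), -20.43) 59.94214734711561
fit [226. 161.] 77 [718.6 154.3] [718.4 153.9  42.5] [ 9. 38. 32.] 58.6
fit [255. 165.] 130 [708.9  89.5] [713.1  93.7  43. ] [21. 62. 34.] 59.9
fit [235. 188.] 106 [654.5 133.5] [654.5 133.5  43.1] [87. 33. 34.] 59.9
hood (array([ 575.7, -363.3]), array([214.7,  62.1]), 4.34) 40.340199087117824
fit [218. 232.] 108 [556.4 169.7] [556.8 169.6  42.7] [86. 32. 33.] 59.3
fit [207. 261.] 28 [492.5 193.4] [492.3 193.6  44.9] [23.  9. 29.] 59.6
fit [ 98. 263.] 45 [490.8 433.5] [492.5 437.6  43.5] [14. 15. 33.] 59.7
fit [268. 277.] 93 [457.9  60.8] [459.6  61.7  34. ] [22. 20. 15.] 41.6
fit [305. 276.] 91 [460.6 -21. ] [461.5 -21.   36.6] [22. 22. 12.] 42.8
fit [338. 288.] 96 [431.8 -94. ] [432.4 -93.6  34.8] [22. 22. 15.] 42.1
fit [411. 289.] 98 [ 430.  -259.2] [ 431.3 -259.4   34. ] [22. 22. 14.] 40.8
fit [381. 293.] 93 [ 421.2 -189.9] [ 421.9 -190.3   35. ] [20. 22. 14.] 42.1
fit [487. 336.] 500 [ 324.2 -420.5] [ 325.3 -422.9   27.8] [83. 84.  4.] 29.7
tray [322. 222.] (array([582.1, -61.1]), array([ 64.4, 216.8]), -81.94) 2712 [-0.7  6.4 23.7]
h1 [599.2 119.3  69.8]
h2 [499.4 168.3  66.8]
f1 [689.4 128.3  91.3]
f2 [415.3 222.5  88.9]
in1 [689.4 132.6  91.3]
unit1 [780.  323.4 101.4]
unit2 [493.5 430.3  77.7]
bowl [ 771. -178.    6.]
cart [753. 112.  72.]
tape [ 322. -429.   -2.]
red [377.  58.  35.]
tq [356. 184.  35.]
```

```bash
C="python3 -m creep"
for i in 1 2 3 4 5; do python3 -m creep '{"hand":[1,1,1,1],"xyz":[[-0.86,-0.9,0],[-0.86,-0.9,0],[-0.86,-0.9,0],[-0.86,-0.9,0]],"rotation":[[0,0,0],[0,0,0],[0,0,0],[0,0,0]]}' | tail -c 300; done
python3 -m creep '{"hand":[0.2,0.2,0.2,0.2,0.2,0.2,0.2,0.2,0.2,0.2],"xyz":[[0,0,0],[0,0,0],[0,0,0],[0,0,0],[0,0,0],[0,0,0],[0,0,0],[0,0,0],[0,0,0],[0,0,0]],"rotation":[[0,0,0.745],[0,0,0.745],[0,0,0.745],[0,0,0.745],[0,0,0.745],[0,0,0.745],[0,0,0.745],[0,0,0.745],[0,0,0.745],[0,0,0.745]]}'
cat > w.py <<'E'
from loc import *
import sys
f,P,s=cloud('wrist'); save(f,sys.argv[1]); np.save('w.npy',P)
print(np.round(s['eef_pos'],1), Ro.from_rotvec(s['eef_rot']).as_matrix()[:,1].round(3), s['width'].round(1), s['time_s'])
for m,c in blobs(f,P,(12,90,40),(32,255,255),200,(8,60)):
    q=P[m]; t=q[(q[:,2]>30)&(q[:,2]<44)]
    if len(t)>50: print('fit',c.round(),((t.max(0)+t.min(0))/2).round(1),np.ptp(t,axis=0).round(),np.percentile(q[:,2],95).round(1))
E
python3 w.py w1; python3 loc.py | grep -v hood
```

```text
time_s: 0.55
eef_pos: [220.9, 492.4, 222.4]
eef_rot: [-0.409, -3.115, 0.003]
contact_force: [-1.5, 0.6, 0.4]
width: 88.0
grasp_force: 0.0
time_s: 0.95
eef_pos: [280.9, 384.8, 222.7]
eef_rot: [-0.41, -3.115, 0.001]
contact_force: [-0.2, -0.5, -0.0]
width: 87.8
grasp_force: 0.0
time_s: 1.35
eef_pos: [341.3, 276.7, 222.8]
eef_rot: [0.409, 3.114, 0.001]
contact_force: [0.3, 0.6, 0.0]
width: 87.6
grasp_force: 0.0
time_s: 1.75
eef_pos: [402.0, 168.1, 222.9]
eef_rot: [0.409, 3.114, 0.001]
contact_force: [-0.3, 0.1, -0.8]
width: 87.8
grasp_force: 0.0
time_s: 2.15
eef_pos: [462.4, 59.3, 222.8]
eef_rot: [0.408, 3.114, 0.001]
contact_force: [-0.4, 0.5, 0.4]
width: 87.9
grasp_force: 0.0
time_s: 3.15
eef_pos: [460.2, 60.8, 222.6]
eef_rot: [-2.052, -2.378, -0.0]
contact_force: [-0.6, -0.4, -0.6]
width: 52.8
grasp_force: 0.0
fit [150. 135.] 23 [778.3 325.9] [777.6 325.6  44.4] [10.  5. 31.] 59.9
fit [227. 161.] 74 [718.7 154.7] [718.7 153.7  43.3] [ 7. 38. 33.] 59.8
fit [255. 165.] 128 [708.8  89.7] [712.9  92.4  43.4] [21. 59. 33.] 59.7
fit [235. 188.] 106 [655.  133.4] [654.9 133.6  43.8] [88. 32
[... 560 characters left out ...]
3.6, -71.1]), array([ 65.1, 196.9]), -81.7) 2420 [-0.8  6.  23.3]
h1 [594.4 116.8  72.1]
h2 [449.7  94.3 575.8]
f1 [687.4 124.1  90.6]
f2 [399.2 112.7 622.7]
in1 [692.5 133.1  87.9]
unit1 [779.  324.3  97.7]
unit2 [nan nan nan]
bowl [ 772. -178.    3.]
cart [752. 111.  73.]
tape [ 322. -430.   -4.]
red [377.  17. 639.]
tq [366.  85. 641.]Traceback (most recent call last):
  File "w.py", line 4, in <module>
    print(np.round(s['eef_pos'],1), Ro.from_rotvec(s['eef_rot']).as_matrix()[:,1].round(3), s['width'].round(1), s['time_s'])
                                                                                            ^^^^^^^^^^^^^^^^
AttributeError: 'float' object has no attribute 'round'
```

View pics/w1.png

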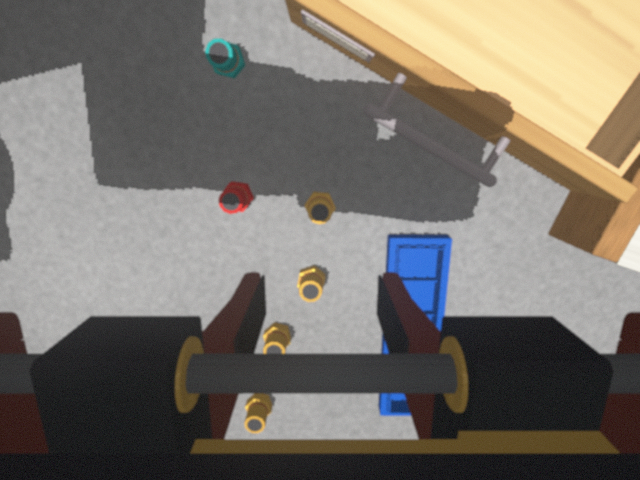

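The wrist view shows fitting0 at (320,205), the next at (311,287), then the others. The red and turquoise decoys are at (235,197) and (222,57), and the tray is on the right.

```bash
sed -i "s/s\['width'\].round(1)/round(s['width'],1)/; s/save(f,sys.argv\[1\])/save(f,sys.argv[1]) if len(sys.argv)>1 else 0/" w.py
cat >> w.py <<'E'
q=P[(cv2.inRange(cv2.cvtColor(f,cv2.COLOR_RGB2HSV),(105,120,40),(125,255,255))>0)]; q=q[(q[:,2]>10)&(q[:,2]<27)]
if len(q)>500:print('tray',cv2.minAreaRect(q[:,:2].astype(np.float32)))
E
python3 w.py; python3 -c "
from h import *
print(to(459.5,61.5,21))
R=Ro.from_rotvec(robot.get_state()['eef_rot']).as_matrix()
c=np.array([582.1,-61.1]);yl=np.array([-.139,.990])
for k,(x,y) in enumerate([(459.5,61.5),(461.5,-21),(432,-93.7),(421.7,-190.2),(430.8,-259.3)]):
    p=c+yl*[80,40,0,-40,-80][k]; d=np.r_[p-[x,y],0]; print(k,p,(R.T@d/100).round(3))
"
```

```text
[460.3  60.1 222.6] [ 0.989  0.145 -0.   ] 52.7 3.25
fit [611.  80.] [709.2 184.6  37. ] [25. 66. 14.] 55.0
fit [347.  49.] [458.  206.6  36.9] [95. 35. 14.] 57.2
fit [450. 110.] [562.3 167.8  37. ] [96. 35. 14.] 57.6
fit [571. 202.] [665.3 107.3  37. ] [95. 80. 14.] 58.0
fit [320. 204.] [459.1  62.7  34. ] [23. 23.  7.] 36.9
fit [311. 281.] [461.6 -19.4  33.9] [23. 24.  8.] 36.9
fit [277. 337.] [432.8 -89.6  33.9] [23. 16.  8.] 36.7
fit [258. 411.] [ 421.4 -189.3   34.1] [23. 23.  8.] 36.7
tray ((581.578125, -61.63336944580078), (63.559425354003906, 219.1256561279297), 8.11877727508545)
(array([ 0.017, -0.006,  2.017]), array([0, 0, 0]))
0 [570.98  18.1 ] [-0.59   1.041 -0.   ]
1 [576.54 -21.5 ] [-0.17   1.138 -0.   ]
2 [582.1 -61.1] [ 0.107  1.532 -0.   ]
3 [ 587.66 -100.7 ] [0.647 1.771 0.   ]
4 [ 593.22 -140.3 ] [0.944 1.778 0.   ]
```

```bash
python3 -m creep '{"hand":[0.2,0.2,0.2,0.2],"xyz":[[0.024,-0.007,1],[0.024,-0.007,1],[0.024,-0.007,1],[0.024,-0.007,1]],"rotation":[[0,0,0],[0,0,0],[0,0,0],[0,0,0]]}' | grep pos
python3 -m creep '{"hand":[0.2,0.2,0.2,0.2,0.2,0.2,-1,-1,-1,-1,-1,-1],"xyz":[[0,0,0.4],[0,0,0.7],[0,0,0.9],[0,0,1.016],[0,0,1.016],[0,0,1.016],[0,0,1.016],[0,0,1.016],[0,0,1.016],[0,0,1.016],[0,0,1.016],[0,0,1.016]],"rotation":[[0,0,0],[0,0,0],[0,0,0],[0,0,0],[0,0,0],[0,0,0],[0,0,0],[0,0,0],[0,0,0],[0,0,0],[0,0,0],[0,0,0]]}'
```

```text
eef_pos: [459.0, 61.4, 122.7]refused, shift out of range in row 4
```

```bash
python3 -m creep '{"hand":[0.2,0.2,0.2,0.2,0.2,0.2],"xyz":[[0.01,0,0.4],[0.01,0,0.7],[0.01,0,0.9],[0.01,0,1],[0.01,0,1],[0.01,0,1]],"rotation":[[0,0,0],[0,0,0],[0,0,0],[0,0,0],[0,0,0],[0,0,0]]}' | grep pos
python3 -m creep '{"hand":[0.2,-1,-1,-1,-1,-1,-1],"xyz":[[0,0,0.015],[0,0,0.015],[0,0,0.015],[0,0,0.015],[0,0,0.015],[0,0,0.015],[0,0,0.015]],"rotation":[[0,0,0],[0,0,0],[0,0,0],[0,0,0],[0,0,0],[0,0,0],[0,0,0]]}'
python3 -m creep '{"hand":[-1,-1,-1,-1],"xyz":[[0,0,-0.3],[0,0,-0.6],[0,0,-0.6],[0,0,-0.6]],"rotation":[[0,0,0],[0,0,0],[0,0,0],[0,0,0]]}'
python3 -c "
from h import *
print(to(570.5,17.6,26))"
```

```text
eef_pos: [460.8, 62.5, 24.4]
time_s: 5.0
eef_pos: [459.2, 62.4, 21.2]
eef_rot: [-2.058, -2.373, 0.0]
contact_force: [-0.1, 0.6, 2.4]
width: 23.1
grasp_force: 30.0
time_s: 5.4
eef_pos: [459.5, 62.4, 81.4]
eef_rot: [2.058, 2.373, 0.001]
contact_force: [-0.1, -0.1, -1.6]
width: 23.3
grasp_force: 30.0
(array([-0.6  ,  1.035,  0.555]), array([0, 0, 0]))
```

```bash
python3 -m creep '{"hand":[-1,-1,-1,-1,-1],"xyz":[[-0.3,0.5,0],[-0.6,0.9,0],[-0.6,1,0],[-0.6,1,0],[-0.6,1,0]],"rotation":[[0,0,0],[0,0,0],[0,0,0],[0,0,0],[0,0,0]]}' | grep pos
python3 -m creep '{"hand":[-1,-1,-1,-1,-1,-1],"xyz":[[0,0.035,0],[0,0.035,0.3],[0,0.035,0.45],[0,0.035,0.555],[0,0.035,0.555],[0,0.035,0.555]],"rotation":[[0,0,0],[0,0,0],[0,0,0],[0,0,0],[0,0,0],[0,0,0]]}'
python3 -m creep '{"hand":[0,0,0,0,0,0],"xyz":[[0,0,0],[0,0,0],[0,0,0],[0,0,-0.6],[0,0,-0.6],[0,0,-0.6]],"rotation":[[0,0,0],[0,0,0],[0,0,0],[0,0,0],[0,0,0],[0,0,0]]}'
cat > nx.py <<'E'
from h import *
import sys
a=list(map(float,sys.argv[1:])); print(to(*a), Ro.from_rotvec(robot.get_state()['eef_rot']).as_matrix()[:,1].round(4))
E
python3 w.py w2; python3 nx.py 461.7 -19.4 80
```

```text
eef_pos: [564.8, 17.2, 79.4]
time_s: 6.5
eef_pos: [569.9, 17.8, 25.5]
eef_rot: [-2.058, -2.373, 0.001]
contact_force: [1.3, 0.5, 0.1]
width: 23.2
grasp_force: 30.0
time_s: 7.1
eef_pos: [571.9, 17.6, 87.8]
eef_rot: [2.056, 2.37, 0.005]
contact_force: [-0.2, -0.0, -0.6]
width: 43.8
grasp_force: 0.0
[571.9  17.6  87.8] [0.99  0.141 0.005] 43.8 7.1
fit [396.  10.] [590.8 156.9  37. ] [20.  8. 14.] 53.3
fit [621.  17.] [703.3 169.   37. ] [ 8. 19. 14.] 57.6
fit [543. 119.] [661.5 108.4  37. ] [104.  84.  14.] 58.3
fit [318. 245.] [570.1  18.3  35.9] [23. 22. 12.] 40.8
fit [150. 279.] [461.7 -19.5  33.9] [24. 24.  8.] 36.7
tray ((579.5807495117188, -44.77256774902344), (63.97892379760742, 184.8999481201172), 8.077040672302246)
(array([-0.212, -1.133,  0.062]), array([0, 0, 0])) [0.99   0.1413 0.0023]
```

View pics/w2.png

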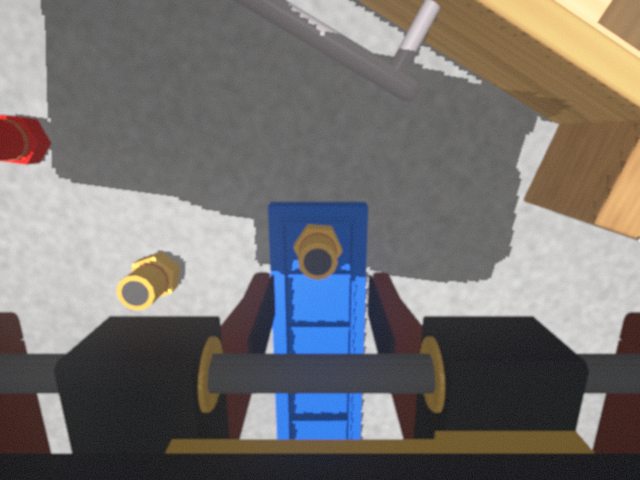

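Fitting0 stands upright in the end compartment at (318,245). Next I take fitting1.

```bash
python3 -m creep '{"hand":[0.2,0.2,0.2,0.2,0.2],"xyz":[[-0.1,-0.5,0],[-0.212,-1,0.06],[-0.212,-1,0.06],[-0.212,-1,0.06],[-0.212,-1,0.06]],"rotation":[[0,0,0],[0,0,0],[0,0,0],[0,0,0],[0,0,0]]}' | grep pos
python3 -m creep '{"hand":[0.2,0.2,0.2],"xyz":[[0,-0.133,0],[0,-0.133,0],[0,-0.133,0]],"rotation":[[0,0,0],[0,0,0],[0,0,0]]}' | grep pos
python3 nx.py 461.7 -19.5 21
```

```text
eef_pos: [475.5, -17.5, 79.5]
eef_pos: [461.1, -19.2, 79.6]
(array([-0.003,  0.006,  0.586]), array([0, 0, 0])) [0.9899 0.1415 0.    ]
```

```bash
python3 -m creep '{"hand":[0.2,0.2,0.2,0.2,0.2,-1,-1,-1,-1,-1,-1],"xyz":[[0,0,0.3],[0,0,0.5],[0,0,0.586],[0,0,0.586],[0,0,0.586],[0,0,0.586],[0,0,0.586],[0,0,0.586],[0,0,0.586],[0,0,0.3],[0,0,0]],"rotation":[[0,0,0],[0,0,0],[0,0,0],[0,0,0],[0,0,0],[0,0,0],[0,0,0],[0,0,0],[0,0,0],[0,0,0],[0,0,0]]}' | egrep 'pos|width|grasp'
python3 -m creep '{"hand":[-1,-1,-1,-1,-1],"xyz":[[-0.1,0.5,0],[-0.186,0.9,0],[-0.186,1,0],[-0.186,1,0],[-0.186,1,0]],"rotation":[[0,0,0],[0,0,0],[0,0,0],[0,0,0],[0,0,0]]}' | grep pos
python3 -m creep '{"hand":[-1,-1,-1,-1],"xyz":[[0,0.13,0],[0,0.13,0],[0,0.13,0],[0,0.13,0]],"rotation":[[0,0,0],[0,0,0],[0,0,0],[0,0,0]]}' | grep pos
python3 nx.py 576 -22 25.5
python3 loc.py | egrep 'fit|tray'
```

```text
eef_pos: [460.0, -19.3, 79.7]
width: 23.2
grasp_force: 30.0
eef_pos: [560.6, -23.5, 78.9]
eef_pos: [575.0, -21.8, 79.6]
(array([-0.003,  0.01 ,  0.541]), array([0, 0, 0])) [ 9.900e-01  1.414e-01 -6.000e-04]
fit [226. 161.] 75 [718.8 155.2] [718.4 154.4  42.8] [ 7. 37. 33.] 59.2
fit [253. 166.] 110 [707.9  94.3] [708.1  94.6  43.8] [13. 56. 32.] 59.9
fit [235. 188.] 105 [654.9 133.5] [655.3 133.9  44.1] [87. 33. 31.] 59.8
fit [218. 232.] 110 [557.  169.6] [556.7 169.5  43.4] [86. 33. 33.] 60.0
fit [205. 268.] 55 [478.2 198.7] [469.1 201.6  41.6] [70. 25. 31.] 57.1
fit [ 98. 263.] 49 [491.  433.7] [492.  436.7  43.2] [14. 14. 33.] 59.8
fit [411. 289.] 98 [ 429.9 -259.1] [ 431.3 -259.4   34.3] [22. 23. 16.] 42.4
fit [381. 293.] 94 [ 421.2 -190.3] [ 421.9 -190.4   34.7] [20. 22. 14.] 41.9
fit [194. 295.] 21 [419.2 220.4] [421. 220.  42.] [18.  7. 29.] 56.5
fit [487. 336.] 498 [ 322.8 -425.3] [ 325.3 -423.2   27.9] [83. 84.  4.] 29.8
tray [356. 218.] (array([ 592.1, -134.5]), array([64.5, 68.3]), -81.99) 806 [-0.6  7.5 23.7]
```

```bash
python3 -m creep '{"hand":[-1,-1,-1,-1,-1,-1,0,0,0,0,0,0],"xyz":[[0,0.01,0.25],[0,0.01,0.45],[0,0.01,0.54],[0,0.01,0.54],[0,0.01,0.54],[0,0.01,0.54],[0,0.01,0.54],[0,0.01,0.54],[0,0.01,0.54],[0,0.01,0.3],[0,0.01,0],[0,0.01,0]],"rotation":[[0,0,0],[0,0,0],[0,0,0],[0,0,0],[0,0,0],[0,0,0],[0,0,0],[0,0,0],[0,0,0],[0,0,0],[0,0,0],[0,0,0]]}' | egrep 'pos|force'
for i in 1 2; do python3 -m creep '{"hand":[0.2,0.2,0.2,0.2],"xyz":[[-0.25,-0.76,0],[-0.25,-0.76,0],[-0.25,-0.76,0],[-0.25,-0.76,0]],"rotation":[[0,0,0],[0,0,0],[0,0,0],[0,0,0]]}' | egrep 'pos|force'; done
python3 w.py ; python3 nx.py 432.8 -93 21
```

```text
eef_pos: [579.1, -21.8, 83.1]
contact_force: [0.5, -0.6, 0.4]
grasp_force: 0.0
eef_pos: [504.9, -57.4, 79.6]
contact_force: [0.6, -0.4, -0.1]
grasp_force: 0.0
eef_pos: [434.8, -92.9, 79.9]
contact_force: [0.8, -0.1, 0.3]
grasp_force: 0.0
[434.8 -92.9  79.9] [0.99  0.141 0.002] 52.5 12.0
fit [586. 103.] [570.   17.3  36. ] [25. 24. 12.] 40.6
fit [574. 174.] [576.6 -22.5  36. ] [24. 24. 12.] 40.5
fit [317. 251.] [432.7 -93.5  33.9] [23. 23.  8.] 36.8
fit [281. 404.] [ 421.6 -192.3   35.7] [23. 18.  4.] 36.9
tray ((579.5164794921875, -44.16558837890625), (66.04810333251953, 182.77842712402344), 8.172788619995117)
(array([ 0.001, -0.027,  0.589]), array([0, 0, 0])) [0.99   0.1413 0.0023]
```

```bash
python3 -m creep '{"hand":[0.2,0.2,0.2,0.2,0.2,-1,-1,-1,-1,-1,-1],"xyz":[[-0.004,-0.008,0.3],[-0.004,-0.008,0.5],[-0.004,-0.008,0.589],[-0.004,-0.008,0.589],[-0.004,-0.008,0.589],[-0.004,-0.008,0.589],[-0.004,-0.008,0.589],[-0.004,-0.008,0.589],[-0.004,-0.008,0.589],[-0.004,-0.008,0.3],[-0.004,-0.008,0]],"rotation":[[0,0,0],[0,0,0],[0,0,0],[0,0,0],[0,0,0],[0,0,0],[0,0,0],[0,0,0],[0,0,0],[0,0,0],[0,0,0]]}' | egrep 'pos|width|grasp'
for i in 1 2; do python3 -m creep '{"hand":[-1,-1,-1,-1,-1],"xyz":[[0.03,0.4,0],[0.053,0.76,0],[0.053,0.76,0],[0.053,0.76,0],[0.053,0.76,0]],"rotation":[[0,0,0],[0,0,0],[0,0,0],[0,0,0],[0,0,0]]}' | grep pos; done
python3 nx.py 581.6 -61.6 25.5
python3 loc.py | egrep 'fit|tray'
```

```text
eef_pos: [431.4, -93.0, 79.7]
width: 23.0
grasp_force: 30.0
eef_pos: [505.0, -77.1, 79.1]
eef_pos: [579.0, -61.4, 79.0]
(array([-0.006,  0.027,  0.535]), array([0, 0, 0])) [ 0.99    0.1409 -0.0029]
fit [227. 161.] 76 [718.5 154.2] [718.5 152.4  43. ] [ 8. 40. 34.] 59.8
fit [246. 176.] 238 [681.2 112. ] [667.5 106.3  43. ] [113.  87.  34.] 60.0
fit [218. 232.] 111 [556.2 169.8] [556.8 169.7  43. ] [86. 32. 34.] 59.8
fit [205. 269.] 53 [475.4 199.6] [467.9 202.3  42.8] [71. 28. 33.] 59.1
fit [ 98. 263.] 45 [490.9 433.9] [492.4 437.6  42.6] [14. 15. 31.] 58.2
fit [411. 289.] 97 [ 429.8 -258.9] [ 431.2 -259.6   33.9] [22. 22. 15.] 41.2
fit [380. 293.] 95 [ 421.1 -190.1] [ 421.9 -190.2   34. ] [20. 22. 13.] 40.3
fit [194. 295.] 21 [418.  220.6] [418.8 219.9  46.3] [14.  6. 25.] 58.7
fit [487. 337.] 495 [ 323.1 -424.3] [ 324.3 -422.9   27.9] [85. 84.  4.] 29.8
```

```bash
python3 -m creep '{"hand":[-1,-1,-1,-1,-1,-1,0,0,0,0,0,0],"xyz":[[-0.003,0.012,0.25],[-0.003,0.012,0.45],[-0.003,0.012,0.537],[-0.003,0.012,0.537],[-0.003,0.012,0.537],[-0.003,0.012,0.537],[-0.003,0.012,0.537],[-0.003,0.012,0.537],[-0.003,0.012,0.537],[-0.003,0.012,0.3],[-0.003,0.012,0],[-0.003,0.012,0]],"rotation":[[0,0,0],[0,0,0],[0,0,0],[0,0,0],[0,0,0],[0,0,0],[0,0,0],[0,0,0],[0,0,0],[0,0,0],[0,0,0],[0,0,0]]}' | egrep 'pos|force'
for i in 1 2; do python3 -m creep '{"hand":[0.2,0.2,0.2,0.2,0.2],"xyz":[[-0.52,-0.88,0],[-0.52,-0.88,0],[-0.52,-0.88,0],[-0.52,-0.88,0],[-0.52,-0.88,0]],"rotation":[[0,0,0],[0,0,0],[0,0,0],[0,0,0],[0,0,0]]}' | egrep 'pos|force'; done
python3 w.py ; python3 nx.py 421.7 -190.5 21
```

```text
eef_pos: [585.2, -61.6, 83.2]
contact_force: [0.5, 0.4, -0.4]
grasp_force: 0.0
eef_pos: [503.9, -125.2, 79.7]
contact_force: [-0.2, 0.4, -0.9]
grasp_force: 0.0
eef_pos: [424.9, -188.9, 79.8]
contact_force: [0.4, 0.4, 0.7]
grasp_force: 0.0
[ 424.9 -188.9   79.8] [0.99  0.142 0.002] 52.4 16.4
fit [620.  81.] [575.4 -64.7  33.7] [ 9. 18.  7.] 33.4
fit [315. 251.] [ 421.4 -189.7   33.9] [23. 23.  8.] 36.8
fit [314. 341.] [ 429.3 -249.6   32.4] [15.  5.  5.] 31.6
tray ((585.8018188476562, -95.82125091552734), (64.24307250976562, 149.28709411621094), 8.343239784240723)
(array([-0.013, -0.035,  0.588]), array([0, 0, 0])) [0.9898 0.1428 0.0013]
```

```bash
python3 -m creep '{"hand":[0.2,0.2,0.2,0.2,0.2,-1,-1,-1,-1,-1,-1],"xyz":[[-0.008,-0.015,0.3],[-0.008,-0.015,0.5],[-0.008,-0.015,0.588],[-0.008,-0.015,0.588],[-0.008,-0.015,0.588],[-0.008,-0.015,0.588],[-0.008,-0.015,0.588],[-0.008,-0.015,0.588],[-0.008,-0.015,0.588],[-0.008,-0.015,0.3],[-0.008,-0.015,0]],"rotation":[[0,0,0],[0,0,0],[0,0,0],[0,0,0],[0,0,0],[0,0,0],[0,0,0],[0,0,0],[0,0,0],[0,0,0],[0,0,0]]}' | egrep 'pos|width|grasp'
for i in 1 2; do python3 -m creep '{"hand":[-1,-1,-1,-1,-1],"xyz":[[0.2,0.4,0],[0.32,0.885,0],[0.32,0.885,0],[0.32,0.885,0],[0.32,0.885,0]],"rotation":[[0,0,0],[0,0,0],[0,0,0],[0,0,0],[0,0,0]]}' | grep pos; done
python3 nx.py 587.2 -101.2 25.5
python3 loc.py | egrep 'fit|tray'
```

```text
eef_pos: [420.7, -189.8, 79.7]
width: 23.1
grasp_force: 30.0
eef_pos: [503.3, -145.9, 79.2]
eef_pos: [585.6, -102.3, 79.1]
(array([0.009, 0.019, 0.536]), array([0, 0, 0])) [ 0.9901  0.1404 -0.0026]
fit [150. 135.] 23 [778.8 325.9] [779.  326.1  42.7] [10.  6. 31.] 58.4
fit [227. 161.] 71 [718.6 154.2] [718.9 153.4  43.1] [ 8. 37. 33.] 59.4
fit [246. 175.] 238 [681.4 112. ] [667.7 106.3  43.1] [114.  87.  33.] 59.6
fit [218. 233.] 112 [555.3 170.2] [557.  169.9  43.2] [86. 33. 33.] 59.9
fit [301. 224.] 32 [576.  -14.6] [578.  -15.9  35.7] [21.  7. 16.] 43.6
fit [288. 228.] 85 [568.6  16.5] [569.8  17.3  37.3] [24. 20. 15.] 45.0
fit [207. 262.] 41 [490.4 194.2] [487.4 195.1  43.1] [36. 12. 32.] 59.3
fit [ 98. 263.] 47 [490.7 433.6] [492.4 437.9  43.1] [14. 15. 34.] 59.9
fit [411. 289.] 98 [ 429.7 -258.7] [ 431.2 -259.4   33.6] [22. 21. 12.] 39.4
fit [487. 337.] 501 [ 330.6 -422.2] [ 325.4 -421.9   28.6] [83. 86.  5.] 31.2
tray [289. 226.] (array([572.2,   9.1]), array([65. , 75.1]), -81.9) 587 [ 0.6 13.6 23.7]
```

```bash
python3 -m creep '{"hand":[-1,-1,-1,-1,-1,-1,0,0,0,0,0,0],"xyz":[[0.009,0.01,0.25],[0.009,0.01,0.45],[0.009,0.01,0.537],[0.009,0.01,0.537],[0.009,0.01,0.537],[0.009,0.01,0.537],[0.009,0.01,0.537],[0.009,0.01,0.537],[0.009,0.01,0.537],[0.009,0.01,0.3],[0.009,0.01,0],[0.009,0.01,0]],"rotation":[[0,0,0],[0,0,0],[0,0,0],[0,0,0],[0,0,0],[0,0,0],[0,0,0],[0,0,0],[0,0,0],[0,0,0],[0,0,0],[0,0,0]]}' | egrep 'pos|force'
for i in 1 2; do python3 -m creep '{"hand":[0.2,0.2,0.2,0.2,0.2],"xyz":[[-0.667,-0.885,0],[-0.667,-0.885,0],[-0.667,-0.885,0],[-0.667,-0.885,0],[-0.667,-0.885,0]],"rotation":[[0,0,0],[0,0,0],[0,0,0],[0,0,0],[0,0,0]]}' | egrep 'pos|force'; done
python3 w.py ; python3 nx.py 431 -258 21
```

```text
eef_pos: [591.3, -101.2, 83.2]
contact_force: [-0.3, 0.2, 0.1]
grasp_force: 0.0
eef_pos: [511.3, -179.2, 79.6]
contact_force: [0.9, 0.9, -0.3]
grasp_force: 0.0
eef_pos: [433.9, -257.4, 79.8]
contact_force: [0.5, 0.7, -0.3]
grasp_force: 0.0
[ 433.9 -257.4   79.8] [0.99  0.142 0.001] 52.8 20.8
fit [315. 253.] [ 430.2 -259.6   34.1] [23. 24.  8.] 36.8
fit [377. 417.] [ 492.2 -361.4   33.1] [52. 43.  5.] 34.2
tray ((582.4127807617188, -131.40652465820312), (47.67322540283203, 79.77288055419922), 8.295760154724121)
(array([-0.004, -0.031,  0.587]), array([0, 0, 0])) [9.898e-01 1.425e-01 9.000e-04]
```

```bash
python3 -m creep '{"hand":[0.2,0.2,0.2,0.2,0.2,-1,-1,-1,-1,-1,-1],"xyz":[[-0.017,-0.02,0.3],[-0.017,-0.02,0.5],[-0.017,-0.02,0.588],[-0.017,-0.02,0.588],[-0.017,-0.02,0.588],[-0.017,-0.02,0.588],[-0.017,-0.02,0.588],[-0.017,-0.02,0.588],[-0.017,-0.02,0.588],[-0.017,-0.02,0.3],[-0.017,-0.02,0]],"rotation":[[0,0,0],[0,0,0],[0,0,0],[0,0,0],[0,0,0],[0,0,0],[0,0,0],[0,0,0],[0,0,0],[0,0,0],[0,0,0]]}' | egrep 'pos|width|grasp'
for i in 1 2; do python3 -m creep '{"hand":[-1,-1,-1,-1,-1],"xyz":[[0.25,0.4,0],[0.473,0.89,0],[0.473,0.89,0],[0.473,0.89,0],[0.473,0.89,0]],"rotation":[[0,0,0],[0,0,0],[0,0,0],[0,0,0],[0,0,0]]}' | grep pos; done
python3 nx.py 592.9 -140.8 25.5
python3 w.py;python3 loc.py | egrep 'fit|tray'
```

```text
eef_pos: [429.6, -259.3, 79.6]
width: 22.9
grasp_force: 30.0
eef_pos: [510.7, -200.4, 79.3]
eef_pos: [591.3, -141.9, 79.1]
(array([0.008, 0.018, 0.536]), array([0, 0, 0])) [ 0.9901  0.1402 -0.0024]
[ 591.3 -141.9   79.1] [ 0.99   0.14  -0.002] 23.6 22.95
fit [325.  47.] [577.6 -22.8  36.8] [23. 23. 13.] 41.0
fit [326. 122.] [583.6 -62.3  40. ] [23. 23.  5.] 41.0
fit [326. 187.] [ 589.1 -100.8   36.5] [23. 23. 13.] 40.9
tray ((584.9525146484375, -82.69544219970703), (63.805877685546875, 169.04580688476562), 8.128226280212402)
fit [226. 161.] 73 [718.8 155.2] [718.4 154.   42.7] [ 8. 37. 33.] 59.4
fit [255. 165.] 130 [708.6  90.1] [712.4  93.4  43. ] [19. 61. 34.] 59.9
fit [235. 188.] 105 [656.1 133. ] [654.5 133.5  43.3] [89. 32. 33.] 59.5
fit [218. 232.] 110 [556.2 169.8] [556.8 169.7  43. ] [86. 32. 33.] 59.5
fit [322. 222.] 76 [581.5 -61. ] [582.9 -60.6  36.2] [24. 20. 19.] 45.8
fit [305. 225.] 90 [574.6 -23.5] [576.3 -22.6  37.1] [23. 20. 22.] 48.0
fit [288. 228.] 87 [568.7  16.8] [570.6  17.4  36.6] [22. 20. 17.] 44.9
fit [207. 261.] 29 [493.  193.3] [492.4 193.3  45.5] [24.  9. 28.] 59.3
fit [ 99. 263.] 42 [490.6 433. ] [491.5 435.2  42.8] [12. 10. 33.] 59.1
fit [487. 337.] 495 [ 323.7 -423.5] [ 323.1 -421.7   29.1] [83. 85.  6.] 32.1
tray [299. 225.] (array([575.8, -18.2]), array([ 64.9, 130. ]), -81.97) 1017 [ 0.1 13.  24.2]
```

```bash
python3 -m creep '{"hand":[-1,-1,-1,-1,-1,-1,0,0,0,0,0,0],"xyz":[[0.009,0.01,0.25],[0.009,0.01,0.45],[0.009,0.01,0.537],[0.009,0.01,0.537],[0.009,0.01,0.537],[0.009,0.01,0.537],[0.009,0.01,0.537],[0.009,0.01,0.537],[0.009,0.01,0.537],[0.009,0.01,0.3],[0.009,0.01,0],[0.009,0.01,0]],"rotation":[[0,0,0],[0,0,0],[0,0,0],[0,0,0],[0,0,0],[0,0,0],[0,0,0],[0,0,0],[0,0,0],[0,0,0],[0,0,0],[0,0,0]]}' | egrep 'pos|force'
for i in 1 2 3; do python3 -m creep '{"hand":[1,1,1,1,1],"xyz":[[-0.73,-0.16,-0.2],[-0.73,-0.16,-0.2],[-0.73,-0.16,-0.2],[-0.73,-0.16,-0.2],[-0.73,-0.16,-0.2]],"rotation":[[0,0,0],[0,0,0],[0,0,0],[0,0,0],[0,0,0]]}' | egrep 'pos|force'; done
python3 -m creep '{"hand":[1,1,1,1,1,1,1,1,1,1,1,1],"xyz":[[0,0,0],[0,0,0],[0,0,0],[0,0,0],[0,0,0],[0,0,0],[0,0,0],[0,0,0],[0,0,0],[0,0,0],[0,0,0],[0,0,0]],"rotation":[[0,0,1],[0,0,1],[0,0,1],[0,0,1],[0,0,1],[0,0,1],[0,0,1],[0,0,1],[0,0,1],[0,0,1],[0,0,1],[0,0,1]]}'
cat > hd.py <<'E'
from loc import *
import sys
f,P,s=cloud('wrist'); 
if len(sys.argv)>1: save(f,sys.argv[1])
for nm,lo,hi,z in [('hood',(20,120,60),(34,255,255),(float(sys.argv[2]) if len(sys.argv)>2 else 22,200)),('tray',(105,120,40),(125,255,255),(10,27))]:
    m=cv2.inRange(cv2.cvtColor(f,cv2.COLOR_RGB2HSV),lo,hi)>0
    m=cv2.erode(m.astype(np.uint8),np.ones((3,3)))>0
    q=P[m]; q=q[(q[:,2]>z[0])&(q[:,2]<z[1])]
    if len(q)>300: print(nm,np.round(np.array(cv2.minAreaRect(q[:,:2].astype(np.float32))[0]),1),cv2.minAreaRect(q[:,:2].astype(np.float32)),np.percentile(q[:,2],[5,50,95]).round(1),len(q))
print(s['eef_pos'].round(1))
E
python3 hd.py w3; python3 loc.py | egrep 'hood|fit|tray'
```

```text
eef_pos: [596.9, -140.6, 83.3]
contact_force: [0.5, 0.0, -0.2]
grasp_force: 0.0
eef_pos: [588.2, -213.4, 98.8]
contact_force: [0.2, 0.5, 0.1]
grasp_force: 0.0
eef_pos: [582.9, -287.2, 118.8]
contact_force: [-0.1, -0.4, 0.5]
grasp_force: 0.0
eef_pos: [577.4, -361.5, 138.7]
contact_force: [-0.0, -0.4, -0.1]
grasp_force: 0.0
time_s: 26.95
eef_pos: [577.7, -361.8, 139.1]
eef_rot: [-3.133, -0.224, 0.002]
contact_force: [-0.7, -0.2, -0.3]
width: 87.8
grasp_force: 0.0
hood [ 571.7 -263.7] ((571.7468872070312, -263.7461242675781), (204.87042236328125, 258.5805358886719), 4.185694694519043) [31.9 33.  34.2] 15911
tray [ 593.3 -139. ] ((593.2808227539062, -138.974853515625), (62.07462692260742, 65.32392883300781), 8.129023551940918) [11.7 16.2 22.9] 3458
[ 577.7 -361.8  139.1]
hood (array([604.1, 299.9]), array([220.3, 279.5]), -20.2) 59.969014570511796
fit [226. 161.] 79 [718.5 154.3] [718.3 152.6  43.5] [ 9. 40. 33.] 60.0
fit [246. 175.] 239 [682.3 112.3] [667.8 106.2  43.3] [115.  86.  33.] 60.0
fit [453. 185.] 450 [ 663.4 -357.4] [ 662.5 -356.6   32.6] [42. 63. 13.] 39.0
fit [357. 217.] 90 [ 592.7 -139.4] [ 595.  -139.7   36.1] [22. 23. 16.] 44.0
fit [218. 232.] 111 [556.6 169.7] [556.8 169.6  43.3] [86. 32. 33.] 59.9
fit [340. 219.] 91 [ 586.7 -100.5] [ 588.  -100.6   35.5] [22. 20. 18.] 44.7
fit [322. 222.] 88 [581.7 -62.1] [583.7 -61.7  37.7] [24. 22. 21.] 48.2
fit [305. 225.] 90 [575.4 -22.6] [577.  -22.6  37.2] [24. 20. 20.] 47.1
fit [288. 228.] 93 [568.8  16.8] [570.3  17.4  35.9] [23. 20. 17.] 44.5
fit [447. 241.] 173 [ 535.5 -341.8] [ 535.6 -344.6   32.6] [54. 23. 13.] 38.9
fit [207. 261.] 27 [492.9 193.3] [492.1 193.3  44.2] [23.  8. 28.] 58.4
fit [ 98. 263.] 48 [491.1 433.9] [492.5 438.5  43.8] [15. 17. 30.] 58.8
tray [322. 222.] (array([582.2, -61.4]), array([ 65.1, 217.2]), -81.92) 1879 [-0.3 13.  24.6]
```

View pics/w3.png

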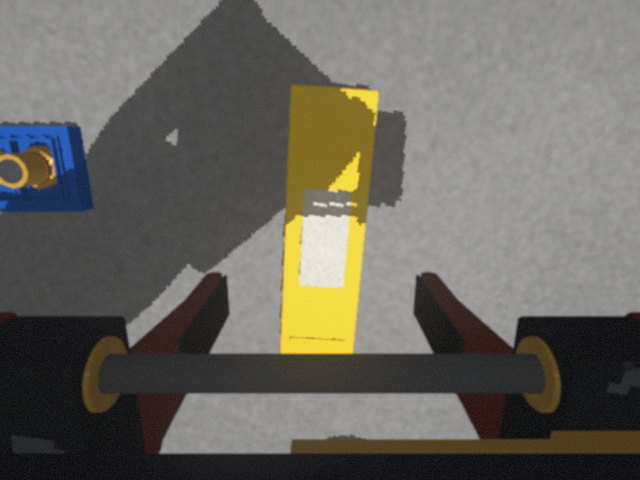

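All five fittings stand in the tray. The hood's far end is at v≈88 in the wrist view, and its near end is hidden behind the gripper bar at v≈355.

```bash
cat > h2.py <<'E'
from loc import *
f,P,s=cloud('wrist')
m=cv2.inRange(cv2.cvtColor(f,cv2.COLOR_RGB2HSV),(20,120,40),(34,255,255))>0
m=cv2.erode(m.astype(np.uint8),np.ones((3,3)))>0
q=P[m]; q=q[(q[:,2]>28)&(q[:,2]<38)&(q[:,1]<-290)][:,:2].astype(np.float32)
r=cv2.minAreaRect(q); print(r)
a=np.deg2rad(4.2); u=np.array([np.cos(a),np.sin(a)]); e=np.percentile(q@u,[0.1,99.9]); n=np.array([-u[1],u[0]]); w=np.percentile(q@n,[.2,99.8])
print('len',np.ptp(e),'wid',np.ptp(w),'centre by far end',(e[1]-107)*u+w.mean()*n,'by extents',e.mean()*u+w.mean()*n)
print(to(*((e[1]-107)*u+w.mean()*n),20,np.deg2rad(-85.8)))
E
python3 h2.py
```

```text
((578.57373046875, -363.5023498535156), (205.48805236816406, 58.594356536865234), 4.299321174621582)
len 203.31569919242241 wid 57.96713125567226 centre by far end [ 573.93040704 -363.72254111] by extents [ 579.25821097 -363.33129165]
(array([-0.039,  0.006,  1.194]), array([-0.   ,  0.   ,  0.045]))
```

```bash
python3 -m creep '{"hand":[1,1,1,1,1,1],"xyz":[[-0.028,0.005,0.2],[-0.028,0.005,0.5],[-0.028,0.005,0.8],[-0.028,0.005,0.8],[-0.028,0.005,0.8],[-0.028,0.005,0.8]],"rotation":[[0,0,0.045],[0,0,0.045],[0,0,0.045],[0,0,0.045],[0,0,0.045],[0,0,0.045]]}'
python3 nx.py 575 -363.6 8 -1.496
```

```text
time_s: 27.7
eef_pos: [576.1, -365.0, 61.4]
eef_rot: [3.138, 0.112, 0.003]
contact_force: [0.2, 0.1, -0.6]
width: 87.6
grasp_force: 0.0
(array([-0.011, -0.015,  0.533]), array([ 0.001, -0.001, -0.002])) [ 0.0715 -0.9974  0.0014]
```

```bash
python3 -m creep '{"hand":[1,1,1,1,1,1,-1,-1,-1,-1,-1,-1],"xyz":[[-0.01,-0.012,0.2],[-0.01,-0.012,0.4],[-0.01,-0.012,0.533],[-0.01,-0.012,0.533],[-0.01,-0.012,0.533],[-0.01,-0.012,0.533],[-0.01,-0.012,0.533],[-0.01,-0.012,0.533],[-0.01,-0.012,0.533],[-0.01,-0.012,0.533],[-0.01,-0.012,0.533],[-0.01,-0.012,0.533]],"rotation":[[0,0,0],[0,0,0],[0,0,0],[0,0,0],[0,0,0],[0,0,0],[0,0,0],[0,0,0],[0,0,0],[0,0,0],[0,0,0],[0,0,0]]}'
python3 -m creep '{"hand":[-1,-1,-1,-1,-1,-1],"xyz":[[0,0,-0.2],[0,0,-0.5],[0,0,-0.8],[0,0,-0.9],[0,0,-0.9],[0,0,-0.9]],"rotation":[[0,0,0],[0,0,0],[0,0,0],[0,0,0],[0,0,0],[0,0,0]]}'
python3 hd.py w4 90; python3 nx.py 582 -61.6 98 0.1417
```

```text
time_s: 28.9
eef_pos: [574.1, -363.4, 6.6]
eef_rot: [3.139, 0.112, 0.0]
contact_force: [-0.6, 0.8, 2.3]
width: 60.1
grasp_force: 30.0
time_s: 29.5
eef_pos: [573.3, -362.8, 95.2]
eef_rot: [-3.139, -0.111, 0.002]
contact_force: [0.0, -0.0, -1.3]
width: 59.6
grasp_force: 30.0
hood [ 598.6 -370.1] ((598.581298828125, -370.09771728515625), (165.54837036132812, 81.50857543945312), 3.985001564025879) [120.4 121.5 122.6] 46415
tray [ 596.  -156.1] ((595.982421875, -156.1068115234375), (62.73066329956055, 31.017662048339844), 7.37825870513916) [11.2 16.1 22.3] 3037
[ 573.3 -362.8   95.2]
(array([ 0.304, -2.996, -0.03 ]), array([0.   , 0.002, 0.955])) [ 0.071  -0.9975 -0.0017]
```

View pics/w4.png

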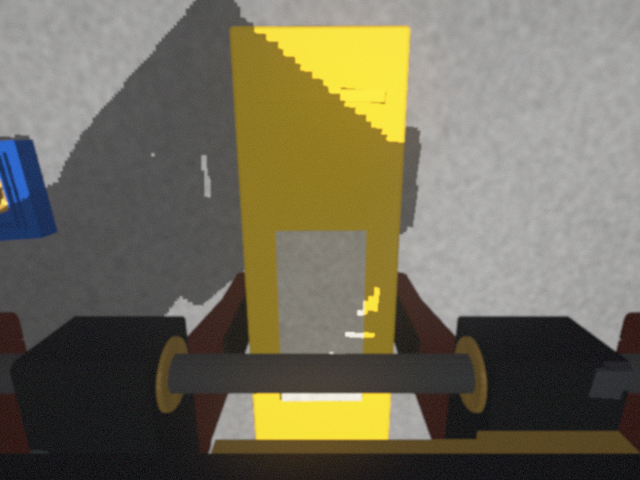

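```bash
cat > h3.py <<'E'
from loc import *
# hood in hand: far-end position in tool frame
f,P,s=cloud('wrist'); R=Ro.from_rotvec(s['eef_rot']).as_matrix()
m=cv2.inRange(cv2.cvtColor(f,cv2.COLOR_RGB2HSV),(20,120,40),(34,255,255))>0
T=(P-s['eef_pos'])@R; m&=(T[...,2]>-34)&(T[...,2]<-20)&(np.arange(480)[:,None]<300)
q=T[m]; r=cv2.minAreaRect(q[:,:2].astype(np.float32)); print(r, np.percentile(q[:,2],[5,50,95]))
b=q[np.abs(q[:,1])<20]; print('far edge tool x',np.percentile(b[:,0],[0.2,99.8,100]), 'y at edges',np.percentile(q[:,1],[.3,99.7]))
for y0 in (-25,0,25): 
    t=q[np.abs(q[:,1]-y0)<3]; print(y0,np.percentile(t[:,0],99.9).round(2))
for x0 in (20,50,90):
    t=q[np.abs(q[:,0]-x0)<3]; print(x0,np.percentile(t[:,1],[.5,99.5]).round(2))
E
python3 h3.py
```

```text
((58.68216323852539, -0.716583251953125), (62.31479263305664, 98.21809387207031), 89.9189453125) [-27.54782577 -26.4090218  -25.3069481 ]
far edge tool x [ 11.42863775 107.43638783 107.77141211] y at edges [-30.37620661  28.69999846]
-25 107.51
0 107.53
25 107.5
20 [-30.24  29.02]
50 [-30.1   28.54]
90 [-30.23  28.49]
```

```bash
for i in 1 2 3; do python3 -m creep '{"hand":[-1,-1,-1,-1],"xyz":[[0.05,-0.5,0],[0.1,-1,-0.1],[0.1,-1,-0.1],[0.1,-1,-0.1]],"rotation":[[0,0,0],[0,0,0],[0,0,0],[0,0,0]]}' | egrep 'pos'; done
python3 -m creep '{"hand":[-1,-1,-1,-1,-1,-1,-1,-1,-1],"xyz":[[0,0,0],[0,0,0],[0,0,0],[0,0,0],[0,0,0],[0,0,0],[0,0,0],[0,0,0],[0,0,0]],"rotation":[[0,0,-0.55],[0,0,-0.55],[0,0,-0.55],[0,0,-0.55],[0,0,-0.55],[0,0,-0.55],[0,0,-0.55],[0,0,-0.55],[0,0,-0.55]]}' | egrep 'pos'
python3 -m creep '{"hand":[-1,-1,-1,-1,-1,-1,-1,-1,-1],"xyz":[[0,0,0],[0,0,0],[0,0,0],[0,0,0],[0,0,0],[0,0,0],[0,0,0],[0,0,0],[0,0,0]],"rotation":[[0,0,-0.493],[0,0,-0.493],[0,0,-0.493],[0,0,-0.493],[0,0,-0.493],[0,0,-0.493],[0,0,-0.493],[0,0,-0.493],[0,0,-0.493]]}'
python3 h3.py; python3 hd.py w5 ; python3 loc.py |egrep 'fit|tray'; python3 nx.py 582.5 -62 100 0.1417
```

```text
eef_pos: [576.6, -261.6, 105.5]
eef_pos: [579.9, -162.6, 116.0]
eef_pos: [583.0, -62.8, 126.1]
eef_pos: [582.6, -63.0, 126.1]
time_s: 32.6
eef_pos: [582.6, -62.0, 126.4]
eef_rot: [2.065, 2.368, 0.0]
contact_force: [0.2, -0.1, -1.2]
width: 59.8
grasp_force: 30.0
((58.96146774291992, -0.0030536651611328125), (62.40102005004883, 98.36792755126953), 89.63875579833984) [-27.59013548 -26.45097853 -25.36197188]
far edge tool x [ 11.67595435 107.54367596 108.04105095] y at edges [-29.33404266  29.72506627]
-25 107.69
0 107.66
25 107.57
20 [-29.17  30.11]
50 [-28.81  29.47]
90 [-29.19  29.43]
hood [579.3 -37.5] ((579.2860717773438, -37.46952819824219), (59.93061447143555, 166.0885009765625), 8.16238021850586) [151.8 152.9 153.9] 46253
[582.6 -62.  126.4]
fit [150. 135.] 22 [778.2 326.4] [777.3 326.6  43.4] [ 8.  4. 31.] 59.0
fit [226. 161.] 75 [718.8 155.1] [718.7 154.   43.1] [ 8. 37. 34.] 59.9
fit [254. 165.] 128 [709.2  91.1] [712.1  92.7  43.1] [24. 59. 33.] 59.8
fit [235. 189.] 103 [654.2 133.5] [653.9 133.1  43.4] [87. 33. 33.] 60.0
fit [218. 232.] 106 [556. 170.] [556.9 169.4  43.1] [87. 32. 33.] 59.8
fit [202. 275.] 78 [461.6 204.7] [457.8 206.2  43. ] [92. 35. 34.] 59.8
fit [ 99. 263.] 39 [490.5 433.1] [491.4 435.   42.6] [12.  9. 31.] 58.1
fit [487. 337.] 492 [ 325.2 -419.6] [ 323.2 -420.5   29. ] [83. 83.  6.] 31.9
(array([-0.   , -0.001,  0.264]), array([ 0.   ,  0.   , -0.003])) [9.905e-01 1.372e-01 1.000e-04]
```

View pics/w5.png

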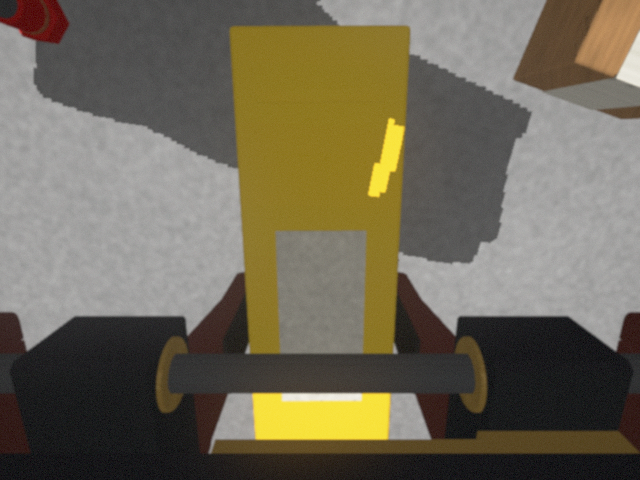

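The hood is aligned over the tray and hides it from the wrist and top cameras, so I check the tray with the scene camera.

Run:
```python
from loc import *
f,P,s=cloud('scene')
P0=np.load('scene.npy')
hs=cv2.cvtColor(f,cv2.COLOR_RGB2HSV)
b=(cv2.inRange(hs,(105,120,30),(125,255,255))>0)&(P[...,0]>450)&(P[...,0]<700)
b0=b&(P0[...,2]<40)&(P0[...,2]>-5)
d=np.linalg.norm(P-P0,axis=-1)[b0]; print(b.sum(),b0.sum(),np.nanpercentile(d,[10,50,90]))
q=P[b]; q=q[(q[:,2]>-3)&(q[:,2]<28)]; print(cv2.minAreaRect(q[:,:2].astype(np.float32)))
y=(cv2.inRange(hs,(20,120,30),(34,255,255))>0)&(P[...,2]>140); q=P[y]; q=q[np.linalg.norm(q[:,:2]-[582,-62],axis=1)<130]; print(cv2.minAreaRect(q[:,:2].astype(np.float32)),np.median(q[:,2]))
v,u=np.nonzero(b); print(u.min(),u.max(),v.min(),v.max())
save(f[190:330,200:380],'s1',4)
```

```text
1378 1116 [0.37842098 1.94162252 4.4193917 ]
((582.3388671875, -61.52857971191406), (66.80140686035156, 220.79080200195312), 8.190058708190918)
((604.0386352539062, -46.718963623046875), (113.79771423339844, 212.0475311279297), 36.0647087097168) 152.9672762468465
0 340 119 293
```

View pics/s1.png

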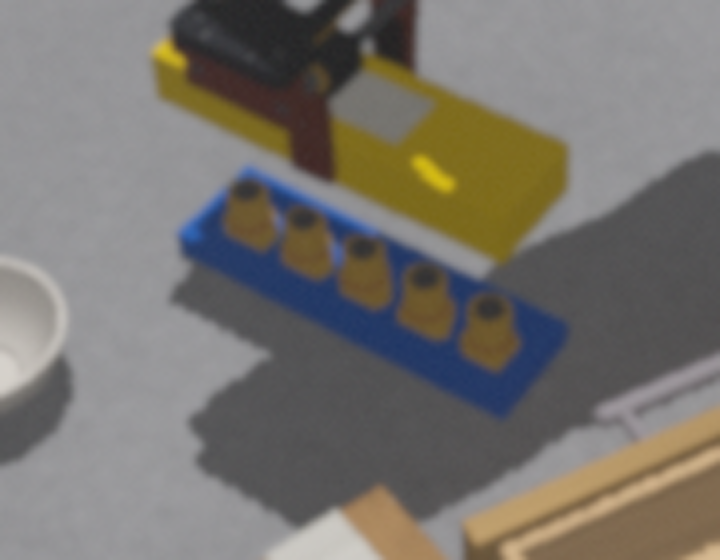

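The tray is where it was, with all five fittings upright, and the hood is centred above it. I lower it now.

```bash
python3 -m creep '{"hand":[-1,-1,-1,-1,-1,-1,-1],"xyz":[[0,0,0.3],[0,0,0.6],[0,0,0.8],[0,0,0.9],[0,0,0.9],[0,0,0.9],[0,0,0.9]],"rotation":[[0,0,-0.001],[0,0,-0.001],[0,0,-0.001],[0,0,-0.001],[0,0,-0.001],[0,0,-0.001],[0,0,-0.001]]}'
python3 nx.py 582.4 -62 22.5 0.1417
```

```text
time_s: 33.5
eef_pos: [583.5, -62.1, 37.6]
eef_rot: [2.059, 2.37, 0.002]
contact_force: [-0.8, 0.2, -0.3]
width: 59.7
grasp_force: 30.0
(array([ 0.002, -0.011,  0.151]), array([ 0.001,  0.   , -0.001])) [0.9902 0.1396 0.002 ]
```

```bash
python3 -m creep '{"hand":[-1,-1,-1,-1,-1,-1,-1],"xyz":[[0,0,0.03],[0,-0.004,0.07],[0,-0.004,0.1],[0,-0.004,0.125],[0,-0.004,0.14],[0,-0.004,0.148],[0,-0.004,0.148]],"rotation":[[0,0,0],[0,0,0],[0,0,0],[0,0,0],[0,0,0],[0,0,0],[0,0,0]]}'
python3 h3.py | head -1; python3 hd.py | head -1
```

```text
time_s: 34.2
eef_pos: [582.0, -62.0, 22.6]
eef_rot: [-2.06, -2.371, 0.0]
contact_force: [-4.2, 0.3, 12.3]
width: 60.4
grasp_force: 30.0
((59.06497573852539, 0.4160289764404297), (98.17338562011719, 62.609371185302734), 0.014050967060029507) [-27.61909241 -26.47764987 -25.39466524]
hood [590.5 -35.5] ((590.5276489257812, -35.473670959472656), (86.29549407958984, 165.58749389648438), 8.718456268310547) [48.  49.1 50.2] 46839
```

```bash
python3 -m creep '{"hand":[1,1,1,1,1,1,1,1],"xyz":[[0,0,0],[0,0,0],[0,0,0],[0,0,0],[0,0,-0.3],[0,0,-0.7],[0,0,-0.9],[0,0,-0.9]],"rotation":[[0,0,0],[0,0,0],[0,0,0],[0,0,0],[0,0,0],[0,0,0],[0,0,0],[0,0,0]]}'
python3 -m creep '{"hand":[1,1,1],"xyz":[[0,0,-0.4],[0,0,-0.8],[0,0,-0.8]],"rotation":[[0,0,0],[0,0,0],[0,0,0]]}' | grep pos
cat > pl.py <<'E'
from loc import *
f,P,s=cloud('wrist')
hs=cv2.cvtColor(f,cv2.COLOR_RGB2HSV)
m=cv2.inRange(hs,(20,120,30),(34,255,255))>0
q=P[m&(np.arange(480)[:,None]<350)]; q=q[(q[:,2]>35+0)&(q[:,2]<90)]
A=np.c_[q[:,:2]-[582,-62],np.ones(len(q))]; c=np.linalg.lstsq(A,q[:,2],rcond=None)[0]
print('hood plane',c, 'rise over 200mm',200*c[:2]); print(cv2.minAreaRect(q[:,:2].astype(np.float32)))
b=P[cv2.inRange(hs,(105,120,30),(125,255,255))>0]; b=b[(b[:,2]>9)&(b[:,2]<22)]; print('tray',len(b),cv2.minAreaRect(b[:,:2].astype(np.float32)))
save(f,'w6'); print(s['eef_pos'])
E
python3 pl.py; python3 loc.py | egrep 'hood|tray'
```

```text
time_s: 35.1
eef_pos: [584.4, -62.3, 114.6]
eef_rot: [2.057, 2.368, 0.005]
contact_force: [0.2, 0.3, 0.1]
width: 87.8
grasp_force: 0.0
eef_pos: [585.0, -62.4, 195.5]
hood plane [ 7.78341832e-04 -4.23129994e-04  4.90513686e+01] rise over 200mm [ 0.15566837 -0.084626  ]
((594.6566162109375, -15.438827514648438), (311.71966552734375, 137.38497924804688), 74.91117858886719)
tray 0 ((0.0, 0.0), (0.0, 0.0), 0.0)
[584.98528386 -62.35261193 195.47033469]
hood (array([604. , 299.4]), array([220.9, 279.8]), -20.31) 59.851381489156324
```

View pics/w6.png

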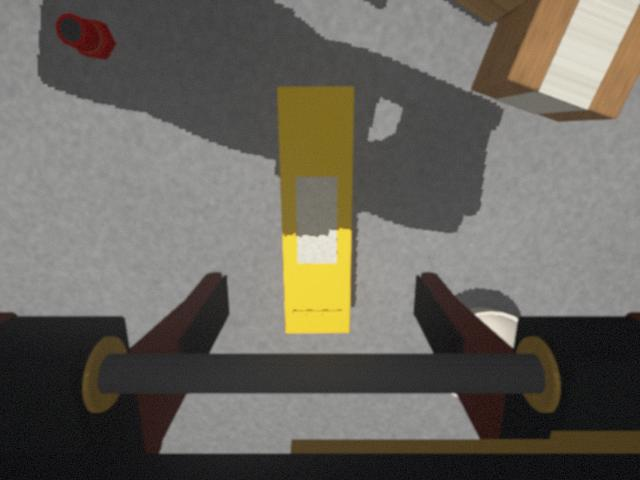

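The hood lies level at z=49.05 mm, so it sits flush all round. Now the drawer pose.

Run:
```python
from loc import *
f,P,s=cloud('top')
X,Y,Z=P[...,0],P[...,1],P[...,2]
m=(Z>84)&(Z<93)&(X>380)&(X<720)&(Y>90)&(Y<260)
m=m.astype(np.uint8); n,l,st,ce=cv2.connectedComponentsWithStats(m); i=1+np.argmax(st[1:,4]); q=P[l==i]
print(st[i],cv2.minAreaRect(q[:,:2].astype(np.float32)), np.median(q[:,2]))
u=np.array([.347,.938]); n_=np.array([-.938,.347])
r=cv2.minAreaRect(q[:,:2].astype(np.float32)); c=np.array(r[0]); print('along x',np.percentile((q[:,:2]-c)@u,[1,50,99]))
# floor of the drawer
m=(abs(Z-22)<5)&(Y>120)&(X>400)&(X<800); hs=cv2.cvtColor(f,cv2.COLOR_RGB2HSV); m&=hs[...,1]>50
m=m.astype(np.uint8); nn,l,st,ce=cv2.connectedComponentsWithStats(m); i=1+np.argmax(st[1:,4]); q2=P[l==i]; q2=q2[::1]; 
a=(q2[:,:2]-c); print('floor x rel front mid',np.percentile(a@u,[.5,99.5]),'y',np.percentile(a@n_,[.5,99.5]),cv2.minAreaRect(q2[:,:2].astype(np.float32)),np.median(q2[:,2]))
m=(Z>95)&(Z<106)&(Y>250)&(X<860); q3=P[m]; a=q3[:,:2]-c; k=abs(a@n_)<120; print('unit front rel',np.percentile((a@u)[k],[.5,1,2]))
m=(Z>50)&(Z<75)&(Y<200)&(Y>90)&(X>480)&(X<640); a=P[m][:,:2]-c; e=a@u; k=e<-15; print('handle',np.percentile(e[k],[2,50]),np.percentile((a@n_)[k],[1,99]),k.sum())
```

```text
[183 161  58 139 893] ((557.8679809570312, 176.65499877929688), (16.727645874023438, 313.1640625), 70.0156478881836) 87.2190936849276
along x [-7.69757025 -0.09953582  7.53447229]
floor x rel front mid [ 26.97546784 240.44539658] y [-138.72354124  137.84066732] ((604.7835083007812, 302.32354736328125), (217.02159118652344, 279.0873107910156), 69.64608001708984) 21.606492299622836
unit front rel [215.93407887 216.70378778 218.49262592]
handle [-47.62639604 -41.54773512] [-61.88932085  63.25539115] 374
```

```bash
python3 -m creep '{"hand":[1,1,1,1,1],"xyz":[[0,0,0.4],[0,0,0.8],[0,0,1],[0,0,1],[0,0,1]],"rotation":[[0,0,0],[0,0,0],[0,0,0],[0,0,0],[0,0,0]]}' | grep pos
python3 pl.py | head -1; python3 nx.py 582.2 -61.5 3 0.1420
```

```text
eef_pos: [581.3, -61.9, 90.3]
hood plane [-3.93322523e-05  5.16956928e-05  4.90587426e+01] rise over 200mm [-0.00786645  0.01033914]
(array([0.005, 0.001, 0.884]), array([-0.   , -0.   , -0.001])) [ 9.902e-01  1.398e-01 -6.000e-04]
```

```bash
python3 -m creep '{"hand":[1,1,1,1,1,1],"xyz":[[0,0,0.4],[0,0,0.7],[0,0,0.8],[0,0,0.8],[0,0,0.8],[0,0,0.8]],"rotation":[[0,0,0],[0,0,0],[0,0,0],[0,0,0],[0,0,0],[0,0,0]]}' 
python3 nx.py 582.2 -61.5 3 0.1420
```

```text
time_s: 36.7
eef_pos: [583.5, -62.2, 13.3]
eef_rot: [2.059, 2.37, 0.003]
contact_force: [0.2, -0.7, 1.0]
width: 87.9
grasp_force: 0.0
(array([ 0.008, -0.013,  0.103]), array([ 0.002,  0.   , -0.001])) [0.9902 0.1398 0.0028]
```

Close on the tray, then a first small lift to check.

```bash
python3 -m creep '{"hand":[1,1,1,1,-1,-1,-1,-1,-1,-1,-1,-1],"xyz":[[0,0,0.04],[0,0,0.08],[0,0,0.105],[0,0,0.105],[0,0,0.105],[0,0,0.105],[0,0,0.105],[0,0,0.105],[0,0,0.105],[0,0,0.105],[0,0,0.105],[0,0,0.105]],"rotation":[[0,0,0],[0,0,0],[0,0,0],[0,0,0],[0,0,0],[0,0,0],[0,0,0],[0,0,0],[0,0,0],[0,0,0],[0,0,0],[0,0,0]]}' 
python3 -m creep '{"hand":[-1,-1,-1,-1,-1],"xyz":[[0,0,-0.05],[0,0,-0.12],[0,0,-0.2],[0,0,-0.2],[0,0,-0.2]],"rotation":[[0,0,0],[0,0,0],[0,0,0],[0,0,0],[0,0,0]]}' 
python3 pl.py|head -1
```

```text
time_s: 37.9
eef_pos: [582.0, -62.0, 1.1]
eef_rot: [-2.06, -2.371, 0.0]
contact_force: [-1.6, -0.1, 1.3]
width: 63.4
grasp_force: 30.0
time_s: 38.4
eef_pos: [582.4, -62.0, 21.5]
eef_rot: [2.06, 2.371, 0.001]
contact_force: [0.3, -0.0, -6.8]
width: 63.9
grasp_force: 30.0
hood plane [3.00420491e-03 2.91354972e-03 6.91985749e+01] rise over 200mm [0.60084098 0.58270994]
```

```bash
python3 -m creep '{"hand":[-1,-1,-1,-1,-1,-1],"xyz":[[0,0,-0.2],[0,0,-0.45],[0,0,-0.7],[0,0,-0.9],[0,0,-1],[0,0,-1]],"rotation":[[0,0,0],[0,0,0],[0,0,0],[0,0,0],[0,0,0],[0,0,0]]}' | egrep 'pos'
python3 -m creep '{"hand":[-1,-1,-1,-1,-1,-1,-1,-1,-1,-1,-1,-1],"xyz":[[0,0,-0.1],[0,0,-0.25],[0,0,-0.25],[0,0,-0.25],[0,0,-0.25],[0,0,-0.25],[0,0,-0.25],[0,0,-0.25],[0,0,-0.25],[0,0,-0.25],[0,0,-0.25],[0,0,-0.25]],"rotation":[[0,0,-0.04],[0,0,-0.1],[0,0,-0.18],[0,0,-0.26],[0,0,-0.34],[0,0,-0.42],[0,0,-0.5],[0,0,-0.58],[0,0,-0.65],[0,0,-0.685],[0,0,-0.685],[0,0,-0.685]]}' | egrep 'pos|force|width'
python3 nx.py 595 277.6 140 1.218; python3 pl.py | head -1
```

```text
eef_pos: [582.9, -62.1, 122.1]
eef_pos: [581.5, -61.9, 144.9]
contact_force: [-0.3, -0.5, -6.8]
width: 63.4
grasp_force: 30.0
(array([1.057, 3.229, 0.05 ]), array([-0.   , -0.001, -0.002])) [ 3.488e-01  9.372e-01 -5.000e-04]
hood plane [   1.21576646    2.81501309 -582.72295329] rise over 200mm [243.1532911  563.00261701]
```

```bash
for i in 1 2 3 4; do python3 -m creep '{"hand":[-1,-1,-1,-1,-1],"xyz":[[0.07,0.2,0],[0.14,0.42,0],[0.2,0.62,0],[0.264,0.807,0],[0.264,0.807,0]],"rotation":[[0,0,0],[0,0,0],[0,0,0],[0,0,0],[0,0,0]]}' | egrep 'pos'; done
python3 - <<'E'
from h import *
f,P,s=cloud('wrist'); save(f,'w7'); np.save('w.npy',P); print(s['contact_force'],s['width'])
E
python3 nx.py 595 277.6 30 1.218
```

```text
eef_pos: [585.3, 25.0, 145.8]
eef_pos: [588.7, 109.3, 145.9]
eef_pos: [592.2, 193.8, 145.9]
eef_pos: [595.5, 279.7, 146.0]
[-0.06205589  0.0170074  -6.66049384] 63.744993043037724
(array([-1.000e-03, -9.000e-03,  1.159e+00]), array([-0.,  0., -0.])) [ 3.458e-01  9.383e-01 -2.000e-04]
```

View pics/w7.png

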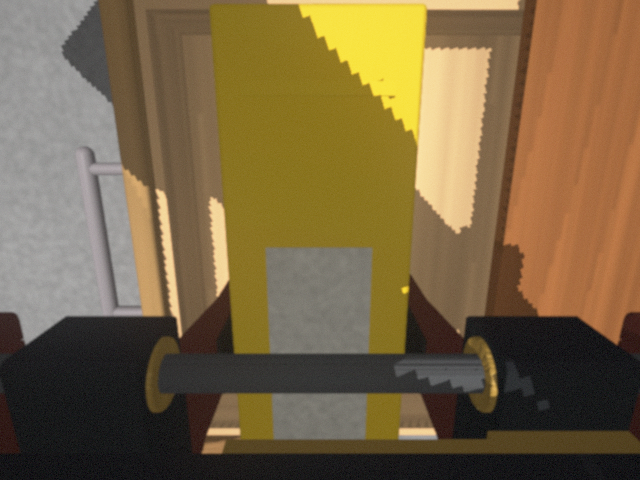

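The case hangs over the drawer, square to it, between the drawer front (left, u≈140) and the unit (right, u≈510). I lower it.

```bash
python3 -m creep '{"hand":[-1,-1,-1,-1,-1,-1,-1,-1],"xyz":[[0,0,0.2],[0,0,0.45],[0,0,0.7],[0,0,0.9],[0,0,1],[0,0,1],[0,0,1],[0,0,1]],"rotation":[[0,0,0],[0,0,0],[0,0,0],[0,0,0],[0,0,0],[0,0,0],[0,0,0],[0,0,0]]}' | egrep 'pos|force'
python3 nx.py 595 277.6 24 1.218
```

```text
eef_pos: [596.3, 277.7, 47.5]
contact_force: [0.4, 0.5, -7.0]
grasp_force: 30.0
(array([ 0.012, -0.006,  0.235]), array([ 0.001,  0.001, -0.001])) [0.3473 0.9378 0.0016]
```

```bash
python3 -m creep '{"hand":[-1,-1,-1,-1,-1,-1,-1,-1],"xyz":[[0,0,0.06],[0,0,0.12],[0,0,0.17],[0,0,0.2],[0,0,0.22],[0,0,0.232],[0,0,0.232],[0,0,0.232]],"rotation":[[0,0,0],[0,0,0],[0,0,0],[0,0,0],[0,0,0],[0,0,0],[0,0,0],[0,0,0]]}' | egrep 'pos|force'
```

```text
eef_pos: [595.2, 277.5, 23.1]
contact_force: [-2.1, 1.1, -4.0]
grasp_force: 30.0
```

```bash
python3 -m creep '{"hand":[-1,-1,-1,0.9,0.9,0.9,0.9,0.9,0.9],"xyz":[[0,0,0.008],[0,0,0.008],[0,0,0.008],[0,0,0.008],[0,0,0.008],[0,0,0.008],[0,0,0.008],[0,0,0.008],[0,0,0.008]],"rotation":[[0,0,0],[0,0,0],[0,0,0],[0,0,0],[0,0,0],[0,0,0],[0,0,0],[0,0,0],[0,0,0]]}' | egrep 'pos|force|width'
for i in 1 2; do python3 -m creep '{"hand":[0.9,0.9,0.9,0.9,0.9,0.9],"xyz":[[0,0,-0.15],[0,0,-0.4],[0,0,-0.7],[0,0,-0.9],[0,0,-0.9],[0,0,-0.9]],"rotation":[[0,0,0],[0,0,0],[0,0,0],[0,0,0],[0,0,0],[0,0,0]]}' | egrep 'pos|force'; done
python3 - <<'E'
from loc import *
f,P,s=cloud('wrist'); save(f,'w8')
hs=cv2.cvtColor(f,cv2.COLOR_RGB2HSV)
m=cv2.inRange(hs,(24,170,30),(34,255,255))>0
q=P[m&(np.arange(480)[:,None]<350)]; q=q[(q[:,2]>60)&(q[:,2]<85)&(np.linalg.norm(q[:,:2]-[595,277],axis=1)<120)]
A=np.c_[q[:,:2]-[595,277],np.ones(len(q))]; print(len(q),np.linalg.lstsq(A,q[:,2],rcond=None)[0]*[200,200,1],cv2.minAreaRect(q[:,:2].astype(np.float32)))
E
python3 nx.py 530 99 200 1.218
```

```text
eef_pos: [596.0, 277.6, 22.4]
contact_force: [2.2, 0.7, 1.5]
width: 83.4
grasp_force: 1.2
eef_pos: [595.0, 277.3, 112.5]
contact_force: [-0.3, 0.1, -0.1]
grasp_force: 0.0
eef_pos: [594.8, 277.2, 201.5]
contact_force: [-0.3, 0.1, 0.4]
grasp_force: 0.0
6735 [-0.17112252 -0.14919267 70.99203575] ((594.1825561523438, 277.1194763183594), (58.175228118896484, 212.301513671875), 69.59479522705078)
(array([-0.015, -1.893,  0.01 ]), array([-0.001, -0.001, -0.001])) [ 0.3472  0.9378 -0.0016]
```

View pics/w8.png

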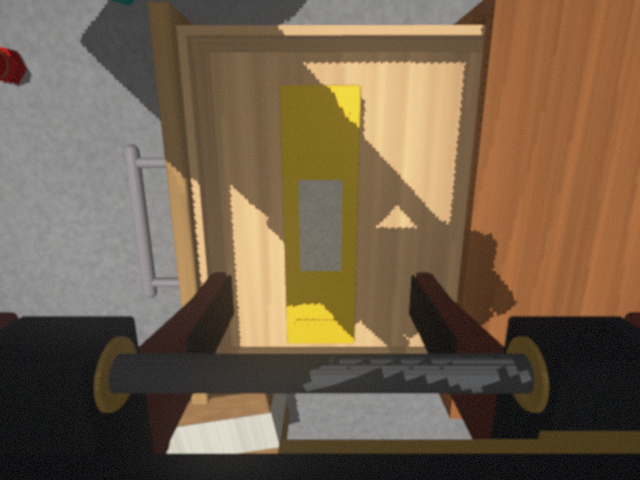

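The case lies flat in the drawer with the hood top level at z=71. Next I go to the outside of the handle to push.

```bash
for i in 1 2; do python3 -m creep '{"hand":[-1,-1,-1,-1,-1],"xyz":[[-0.007,-0.45,0],[-0.007,-0.945,0],[-0.007,-0.945,0],[-0.007,-0.945,0],[-0.007,-0.945,0]],"rotation":[[0,0,0],[0,0,0],[0,0,0],[0,0,0],[0,0,0]]}' | egrep 'pos'; done
for i in 1 2; do python3 -m creep '{"hand":[-1,-1,-1,-1,-1],"xyz":[[0,0,0.3],[0,0,0.6],[0,0,0.75],[0,0,0.75],[0,0,0.75]],"rotation":[[0,0,0],[0,0,0],[0,0,0],[0,0,0],[0,0,0]]}' | egrep 'pos|force|width'; done
python3 nx.py 536.5 118.6 50 1.218
```

```text
eef_pos: [563.3, 189.0, 201.4]
eef_pos: [531.8, 100.8, 202.1]
eef_pos: [531.5, 100.7, 127.1]
contact_force: [-0.2, -0.1, -0.8]
width: 0.6
grasp_force: 0.0
eef_pos: [531.8, 100.0, 53.0]
contact_force: [-0.2, -0.5, 0.2]
width: 0.2
grasp_force: 0.0
(array([0.02 , 0.191, 0.03 ]), array([ 0.   ,  0.001, -0.001])) [3.470e-01 9.379e-01 6.000e-04]
```

```bash
for i in 1 2; do python3 -m creep '{"hand":[-1,-1,-1,-1,-1,-1,-1,-1,-1,-1,-1,-1],"xyz":[[0,0.07,0],[0,0.14,0],[0,0.2,0],[0,0.27,0],[0,0.34,0],[0,0.42,0],[0,0.5,0],[0,0.58,0],[0,0.66,0],[0,0.73,0],[0,0.78,0],[0,0.8,0]],"rotation":[[0,0,0],[0,0,0],[0,0,0],[0,0,0],[0,0,0],[0,0,0],[0,0,0],[0,0,0],[0,0,0],[0,0,0],[0,0,0],[0,0,0]]}' | egrep 'pos|contact'; done
python3 - <<'E'
from h import *
f,P,s=cloud('top'); save(f[60:320,0:320],'t1',2.4)
E
```

```text
eef_pos: [558.9, 175.3, 52.0]
contact_force: [0.4, -0.3, 0.5]
eef_pos: [586.9, 250.4, 52.2]
contact_force: [-0.0, -0.9, 0.3]
```

View pics/t1.png

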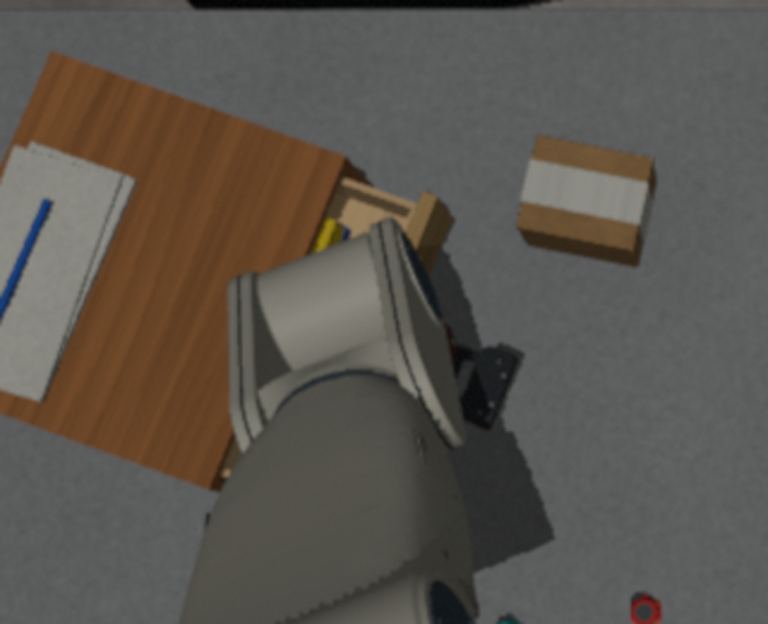

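The drawer is closing squarely, with about 70 mm still to go (front at about (430,220) in the crop, unit edge at about (340,160)).

```bash
python3 -m creep '{"hand":[-1,-1,-1,-1,-1,-1,-1,-1,-1,-1],"xyz":[[0,0.07,0],[0,0.14,0],[0,0.2,0],[0,0.27,0],[0,0.34,0],[0,0.42,0],[0,0.48,0],[0,0.53,0],[0,0.55,0],[0,0.55,0]],"rotation":[[0,0,0],[0,0,0],[0,0,0],[0,0,0],[0,0,0],[0,0,0],[0,0,0],[0,0,0],[0,0,0],[0,0,0]]}' | egrep 'pos|contact'
python3 -m creep '{"hand":[-1,-1,-1,-1,-1,-1],"xyz":[[0,0.02,0],[0,0.04,0],[0,0.06,0],[0,0.08,0],[0,0.08,0],[0,0.08,0]],"rotation":[[0,0,0],[0,0,0],[0,0,0],[0,0,0],[0,0,0],[0,0,0]]}' | egrep 'pos|contact'
python3 - <<'E'
from h import *
f,P,s=cloud('top'); X,Y,Z=P[...,0],P[...,1],P[...,2]
c=np.array([557.9,176.7]);u=np.array([.345,.9387]);n=np.array([-.9387,.345])
a=P[...,:2]-c; e=a@u; w=abs(a@n)
k=(Z>82)&(Z<93)&(w<150)&(e>120)&(e<230); print('drawer front e',np.percentile(e[k],[2,50,98]),k.sum(),'unit front 216, shut: mid =208.5')
E
```

```text
eef_pos: [605.7, 301.7, 52.1]
contact_force: [-1.1, -0.6, -0.1]
eef_pos: [608.5, 309.0, 52.2]
contact_force: [-0.4, -0.1, 0.3]
drawer front e [190.51693163 198.7551933  217.51915025] 208 unit front 216, shut: mid =208.5
```

```bash
python3 -m creep '{"hand":[-1,-1,-1,-1,-1,-1],"xyz":[[0,0.02,0],[0,0.04,0],[0,0.06,0],[0,0.075,0],[0,0.075,0],[0,0.075,0]],"rotation":[[0,0,0],[0,0,0],[0,0,0],[0,0,0],[0,0,0],[0,0,0]]}' | egrep 'pos|contact'
for i in 1 2 3; do python3 -m creep '{"hand":[-1,-1,-1],"xyz":[[0,0.01,0],[0,0.015,0],[0,0.015,0]],"rotation":[[0,0,0],[0,0,0],[0,0,0]]}' | egrep 'pos|contact'; done
```

```text
eef_pos: [611.0, 316.0, 52.1]
contact_force: [1.1, 0.2, 0.6]
eef_pos: [611.4, 317.2, 52.0]
contact_force: [0.1, 0.9, -0.5]
eef_pos: [611.7, 318.1, 52.0]
contact_force: [-1.9, -4.9, 1.9]
eef_pos: [611.7, 318.2, 52.0]
contact_force: [-2.4, -9.2, 5.3]
```

The force rises against the stop while the tool no longer advances, so the drawer is shut. I back off and check.

```bash
python3 -m creep '{"hand":[-1,-1,-1,-1,-1,-1],"xyz":[[0,-0.1,0],[0,-0.4,0],[0,-0.7,0],[0,-1,0],[0,-1,0],[0,-1,0]],"rotation":[[0,0,0],[0,0,0],[0,0,0],[0,0,0],[0,0,0],[0,0,0]]}' | egrep 'pos|contact'
for i in 1 2; do python3 -m creep '{"hand":[-1,-1,-1,-1],"xyz":[[0,-0.3,-0.4],[0,-0.5,-0.8],[0,-0.6,-0.9],[0,-0.6,-0.9]],"rotation":[[0,0,0],[0,0,0],[0,0,0],[0,0,0]]}' | egrep 'pos'; done
python3 - <<'E'
from h import *
f,P,s=cloud('top'); X,Y,Z=P[...,0],P[...,1],P[...,2]
c=np.array([557.9,176.7]);u=np.array([.345,.9387]);n=np.array([-.9387,.345])
a=P[...,:2]-c; e=a@u; w=abs(a@n)
k=(Z>82)&(Z<93)&(w<150)&(e>120)&(e<240); print('front e',np.percentile(e[k],[2,50,98]),k.sum(),robot.get_state()['time_s'])
f,P,s=cloud('scene'); save(f,'s2')
E
```

```text
eef_pos: [578.3, 226.2, 52.4]
contact_force: [-0.4, -0.0, 0.5]
eef_pos: [558.5, 170.4, 144.1]
eef_pos: [536.9, 113.9, 232.7]
front e [200.59999142 208.90507125 217.81886117] 1146 55.15
```

View pics/s2.png

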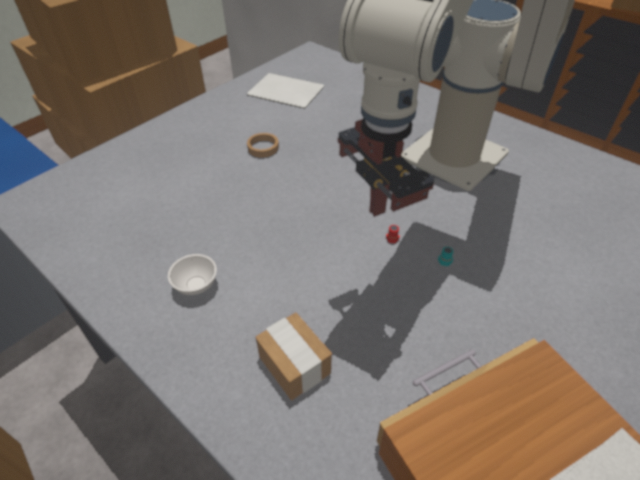

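The drawer is shut: the front is at e=208.9 against the 208.5 expected. The bowl, carton and tape are where they were, and the robot is clear.

```bash
python3 -c "
from bench import robot
print(robot.finish_job())"
```

```text
the job is handed in; nothing more can be done
None
```

The job is done and handed in: all five brass fittings are in the tray, the hood is flush on it, the closed case lies flat in the drawer, and the drawer is shut, with the bowl, carton and tape left in place.

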